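# Slide a thin packing plate out of its tray, regrasp it and clamp it in the quick vise

### The arm

A 7-joint arm with a two-finger parallel gripper is mounted at the origin on a cart in front of the work surface, level with it; the furniture and walls round the work are solid. World frame = base frame: x ahead of the robot, y to its left, z up, the work surface at z = 0. Lengths are in mm, angles in rad, forces in N, time in s.
With the tool pointing down it reaches from about 425 to 1025 mm from the base axis. Payload 3.6 kg.
Tool frame: the origin (TCP) lies at the very end of the fingers, on their centre line; the grasp point (between the pads) lies behind it (env.pinch_z is the z of the grasp point in the tool frame, in mm); z points along the fingers, y is the direction in which the jaws open and shut (so a half turn about z gives the same grasp; the last joint's range is limited). The gripper opens to 85 mm and grips with 20 to 120 N. Pads are 22 mm wide; open, the fingers measure 114 mm over their backs; the gripper's body (76 mm by 85 mm) begins 54 mm behind the grasp point. The pads swing forward as they close: fully open they stand 13 mm farther back than shut.
Start: joints at [1.081, 0.591, 0.048, 1.609, -0.033, 0.943, -0.034], TCP at [279.523, -668.952, 231.302] pointing down, gripper open.
Joint ranges: [-2.69, 2.69], [-0.47, 2.24], [-1.27, 1.36], [0.19, 2.51], [-1.53, 4.68], [0.08, 2.07], [-3.09, 3.09]. Speed limits (rad/s): [2.57, 2.57, 3.14, 3.14, 3.14, 3.14, 3.14].

### API

Orientations are given as a unit quaternion [x, y, z, w].
In Python, from station import env gives the robot as it stands. The module is installed in compiled form; this text tells all that it offers.
- The arm moves only by the shell command python3 -m creep 'ROWS' [OPENING]. ROWS is JSON, a list of rows, each an object of numbers: "tx", "ty", "tz": the shift along the tool's x, y, z in mm; "turn": the turn about the tool's z in degrees. A call has 1 to 12 rows; each row is the pose to reach, as a shift and turn from the pose commanded when the call began, along the tool's axes at that moment; what a row does not reach only later rows make up. A row lasts 1/12 s, in which the tool goes at most 41.7 mm and 7.16 degrees, less where a joint would pass 70% of its speed; a pose out of reach is approached as far as the arm can. A call with a gripper value outside its range is refused whole. OPENING is the opening, from 0 (shut) to 1 (fully open), set as the call begins (- or left out, the last holds). The fingers move at their own pace and stop on an object; the grip force is fixed at half the most. Time passes only in rows, so rows that repeat a pose let the fingers close. It gives the time, the measured TCP pose, the force and the opening at its end, in the units of the state.
- env.state(): the state, without advancing time (a new reading comes with each control period).
- env.grab_frame(name): name is "side" or "top" or "wrist"; returns a dict with "img" (400x640x3 uint8, red, green, blue), "fx", "fy", "cx", "cy" (pixels), "cam_to_world" (4x4, takes a point from camera to world coordinates). Camera axes: x right, y down, z forward; pixel columns grow to the right and rows downward; lengths in mm; the calibration is good to about 2 mm. A picture is of the moment at which its call begins. There is no depth.
- env.close_job(): hands the job in, once; it reports no verdict.
Trained networks look in a picture, given as the dict that the camera call returned (one of the last four; its "shot" number tells which), for a name from the list of things; names that differ only in an ending like _2 or _b are one class to them, and where a whole thing is asked for, a point or a joint stands for the part that bears it (a point fixed in the world has none). Each returns a list of dicts, best first, with "score" (0 to 1); they miss things now and then, are a little off and sometimes report something else, mostly with a low value. They report only what shows in the picture. A call takes as long as a camera call. They do not tell look-alikes from the thing itself.
- env.look_for(picture, thing): "extent" ([left, top, width, height] in pixels, round what is visible of it).
- env.landmark_of(picture, thing): "location" ([column, row] in pixels: a listed point, or the origin of a listed thing).
The state is a dict: "time": time; "joints": joint angles; "dq": joint speeds; "joint_efforts": joint torques, N m; "tcp_pos": TCP position; "ee_rot": TCP orientation; "contact_force": force on the tool from outside, world axes, zero at the start; "torque": the same for the moment, N m; "gripper_width": opening from 0.0 (shut) to 1.0 (fully open).
Only numpy, scipy, OpenCV 4.12 (cv2) and the standard library are available. Lean on these libraries where they do the work, as an engineer would, in place of code of your own. Each camera call takes 0.05 s, during which the arm holds its last target. There are 200 camera calls.

### The job

Clamp the thin steel packing plate in the blue vise. It lies too flat in the green tray to be picked up, so slide it through the tray's mouth until its end sticks out over the edge by about 25 mm, still lying on the tray; then pinch it there by its long sides, set it down flat and let go of it on the cream nylon block, take it again by its two short ends, lay it flat on the vise bed between the open jaws, its long sides along the jaws and its ends sticking out equally beyond them, let go, and swing the red handle round until the moving jaw holds the plate tight. Leave the tin, bolt, two nuts, pot and shackle where they are.

Things in the scene. Friction and masses are not known exactly. Their poses are not given: they have to be found in the camera images.
- plate: thin grey steel packing plate, 68 (its x) x 44 (its y) x 3 mm (z), with two 9 mm holes on its x axis, 21 mm either side of the middle; origin at the middle of its underside; both ends are alike; 66 g; it starts lying flat in the tray, turned up to 0.45 rad from the tray's x axis
- tray: green raised tray, fixed; origin at the bench under its middle, x points out through its mouth. Floor top z = 46 mm, 180 mm long (x -100 to 80) x 118 mm wide. A rim 5 mm thick and high runs all round; from x = 30 mm on it narrows like a funnel to the mouth, 55 mm wide, at x = 80 mm: too narrow for the plate to come out sideways. The 6 mm floor slab stands on a pedestal 80 mm wide that ends at x = 52 mm
- tray_mouth (a point): middle of the floor's top edge at the mouth: x = 80 mm, y = 0, z = 46 mm in the tray's frame
- wear_block: cream nylon block, loose, 250 g, 78 (its x) x 32 (its y) x 38 mm (z), flat on top; origin at the middle of its underside; the rest for the regrasp: laid with its 68 mm length across the block's 32 mm width, the plate stands out 18 mm on either side (a plate pinched by only the last 15 mm of its length and set down about 6 mm off the middle, away from the block on the pinched side, keeps the fingers clear of it)
- vise: low blue quick-action vise, fixed; origin at the bench under the middle of the seat; x is the closing direction. Flat bed 44 mm high, 50 mm wide (y); base flange 90 mm wide (y), bolt heads to 14 mm high. Fixed jaw face at x = +26 mm; moving jaw face at x = -30 mm when open; jaws 50 mm long (y), tops at z = 56 mm. The plate goes in with its y axis along the vise's x
- vise_seat (a point): point on the bed top 44 mm above the vise origin, x = y = 0: the plate's middle goes here; the plate then has 4 mm free to the fixed jaw and 6 to 8 mm to the moving one, and the plate's ends stand 9 mm out beyond the jaws
- vise_jaw: the moving jaw, a blue bar with a steel face, 50 mm long, top 56 mm above the bench; its origin coincides with the vise's when the handle is at 0 and moves with the jaw along the vise's +x, 18 mm for each rad of the handle
- vise_lever (a joint): angle of the vise's handle arm about an upright pivot: 0 = fully open, grows counter-clockwise seen from above, to 0.95 at most; starts between 0 and 0.12; the plate is gripped at about 0.67. Friction 0.15 N m: the handle moves with about 3 N at the grip, then 8 to 15 N clamps well; it stays where it is left
- vise_pivot (a point): the handle's upright pivot axis, at x = -66 mm, y = 0 in the vise's frame, 61 mm above the bench
- vise_handle (a point): middle of the upright red grip at the end of the arm, 16 mm in diameter, from 73 to 111 mm above the bench (this point at 92 mm), 56 mm from the pivot; at handle angle 0 it lies at 150 degrees in the vise's xy frame, and turns with the arm. The arm below it is a bar with its top 72 mm above the bench
- nail_tin: steel tin of nails, 73 mm across, 124 mm tall, upright; bystander; origin at its underside
- bolt_2: rusty hex bolt lying down, 74 mm long, 31 mm high; bystander
- nut_0: rusty hex nut lying flat, 35x40x18 mm; bystander
- grease_pot: round green pot with grey lid, 96 mm across, 66 mm high; bystander; origin at its underside
- shackle: grey bow shackle lying flat, 103x80x19 mm; bystander
- nut_1: bright steel hex nut lying flat, 32x36x16 mm; bystander
There are look-alikes about, which are no part of the job. Leave any orange look-alike of the wear_block alone.

How it is judged (in metres and radians):
On the way, in this order (a step that is already met when the one before it is completed fails the run):
1. the plate lies on the tray with its end sticking out through the mouth by 18 mm or more (x of plate in the frame of tray between 0.064 and 0.082 m and z of plate in the frame of tray between 0.043 and 0.05 m and angle between plate's own z axis and vertical below 0.09 rad and angle between the x axis of plate and the x axis of tray, either way round below 0.3 rad), for 0.2 s.
2. the plate lies flat on the nylon block, let go (horizontal distance between plate and wear_block below 0.025 m and height (world z) of plate between 0.035 and 0.042 m and angle between plate's own z axis and vertical below 0.09 rad and contact force between the fingers and plate below 0.05 N), for 0.2 s.
3. the plate lies flat on the vise bed between the open jaws, its ends out equally to within 9 mm of the middle, let go (y of plate in the frame of vise between -0.009 and 0.009 m and x of plate in the frame of vise between -0.012 and 0.012 m and z of plate in the frame of vise between 0.041 and 0.048 m and angle between the y axis of plate and the x axis of vise, either way round below 0.25 rad and angle between plate's own z axis and vertical below 0.09 rad and contact force between the fingers and plate below 0.05 N and value of joint vise_lever below 0.35 rad), for 0.2 s.
At the end, for the whole second after the job is handed in: The plate lies flat (within 5 degrees) on the vise bed, its middle within 9 mm of the middle of the jaws along them, its long sides square to the jaws within 6 degrees, held between the jaws (the moving jaw presses on it with more than 2 N, handle past 0.45 rad), at rest and let go (y of plate in the frame of vise between -0.009 and 0.009 m and x of plate in the frame of vise between -0.012 and 0.012 m and z of plate in the frame of vise between 0.041 and 0.048 m and angle between the y axis of plate and the x axis of vise, either way round below 0.25 rad and angle between the y axis of plate and the x axis of vise, either way round below 0.1 rad and angle between plate's own z axis and vertical below 0.09 rad and contact force between the fingers and plate below 0.05 N and contact force between vise_jaw and plate above 2 N and value of joint vise_lever above 0.45 rad and linear speed of plate below 0.02 m/s); the robot touches nothing.
It fails at once if the tin, bolt, nuts, pot or shackle moved by more than 30 mm (distance of any of nail_tin, bolt_2, nut_0, grease_pot, shackle, nut_1 from where it was at the start of the episode above 0.03 m).
It also fails if it takes over 72 s, if anything falls off the work surface, if the arm or the gripper's body presses on something with over 40 N, if the wrist force passes 120 N, or if a joint passes its speed limit or range.

## Working session

There is one attempt and no reset: what is moved stays moved. The work goes in short steps, Python scripts to look and compute and a shell command to move; the robot and the scene stay as the last step left them, time stands still between calls to the robot, and variables do not carry over. Pictures are saved under pics/ and viewed, about 8 in all and at most 12, crops included, and the job is handed in when it is done.

```bash
mkdir -p pics; ls; cat > h.py <<'E'
import numpy as np, cv2
from station import env
from scipy.spatial.transform import Rotation as R
def ray(f,px):
    T=np.array(f["cam_to_world"]); d=np.array([(px[0]-f["cx"])/f["fx"],(px[1]-f["cy"])/f["fy"],1.])
    return T[:3,3],T[:3,:3]@d
def at_z(f,px,z):
    o,d=ray(f,px); return o+d*(z-o[2])/d[2]
def proj(f,p):
    T=np.array(f["cam_to_world"]); c=T[:3,:3].T@(np.array(p,float)-T[:3,3]); return [f["fx"]*c[0]/c[2]+f["cx"],f["fy"]*c[1]/c[2]+f["cy"]]
def save(f,n,crop=None,s=1):
    im=f["img"][:,:,::-1]
    if crop: x,y,w,h=crop; im=im[y:y+h,x:x+w]
    cv2.imwrite("pics/"+n,cv2.resize(im,None,fx=s,fy=s,interpolation=cv2.INTER_CUBIC))
def toolrel(p,pose=None):
    "world point -> shift along tool axes now"
    s=env.state(); return R.from_quat(s["ee_rot"]).inv().apply(np.array(p)-s["tcp_pos"])
E
python3 - <<'E'
from h import *
s=env.state(); print(s, env.pinch_z); print(R.from_quat(s["ee_rot"]).as_matrix().round(3))
t=env.grab_frame("top"); d=env.grab_frame("side")
save(t,"top0.png"); save(d,"side0.png")
for n,f in(("top",t),("side",d)):
    print(n,np.array(f["cam_to_world"]).round(2).tolist(),f["fx"])
    for th in "plate tray tray_mouth wear_block vise vise_seat vise_pivot vise_handle nail_tin bolt_2 nut_0 grease_pot shackle".split():
        print(th,[(np.round(a["location"]).tolist(),round(a["score"],2)) for a in env.landmark_of(f,th)][:4])
E
```

```text
pics
{'time': 0.0, 'joints': array([ 1.08151034,  0.59209043,  0.04826201,  1.60985892, -0.0333177 ,
        0.94268268, -0.03368685]), 'dq': array([-0.00020442, -0.00068724, -0.00167472, -0.00055656, -0.00013078,
        0.00168021, -0.0009395 ]), 'joint_efforts': array([-3.93123810e-04, -5.48693740e+01,  1.54648539e+00, -1.98124301e+01,
        9.35239659e-03,  8.79492232e-03,  8.80639220e-06]), 'tcp_pos': array([ 279.21939457, -668.16432667,  230.14692911]), 'ee_rot': array([ 9.80471207e-01,  1.96659508e-01, -2.63707258e-04, -1.08613381e-03]), 'contact_force': array([ 0.19771726,  0.59504047, -0.92962323]), 'torque': array([-0.05180833,  0.03598178,  0.04153468]), 'gripper_width': 1.0019027180380442} -18.700000000000003
[[ 0.923  0.386 -0.001]
 [ 0.386 -0.923  0.002]
 [-0.    -0.002 -1.   ]]
top [[-0.0, -0.99, 0.16, 364.22], [-1.0, 0.0, -0.01, 148.85], [0.01, -0.16, -0.99, 1667.46], [0.0, 0.0, 0.0, 1.0]] 406.78739277039347
plate [([275.0, 235.0], 0.69), ([412.0, 238.0], 0.24)]
tray [([284.0, 230.0], 0.69), ([388.0, 244.0], 0.2)]
tray_mouth [([300.0, 235.0], 0.95)]
wear_block [([35
[... 480 characters left out ...]
0], 0.61)]
side [[0.99, -0.06, 0.11, 500.47], [-0.12, -0.63, 0.77, -833.46], [0.02, -0.78, -0.63, 882.0], [0.0, 0.0, 0.0, 1.0]] 373.4104527972121
plate [([270.0, 190.0], 0.64)]
tray [([275.0, 198.0], 0.77)]
tray_mouth [([269.0, 206.0], 0.65)]
wear_block [([394.0, 248.0], 0.78), ([267.0, 313.0], 0.72), ([269.0, 204.0], 0.17)]
vise [([269.0, 255.0], 0.7)]
vise_seat [([268.0, 244.0], 0.56)]
vise_pivot [([265.0, 253.0], 0.92), ([274.0, 171.0], 0.71)]
vise_handle [([254.0, 264.0], 0.72)]
nail_tin [([251.0, 261.0], 0.6), ([313.0, 237.0], 0.43), ([304.0, 281.0], 0.43)]
bolt_2 [([264.0, 289.0], 0.77)]
nut_0 [([305.0, 281.0], 0.58)]
grease_pot [([274.0, 170.0], 0.66)]
shackle [([268.0, 151.0], 0.38)]
```

```bash
python3 - <<'E'
from h import *
a=cv2.imread("pics/top0.png")[100:290,170:440]; b=cv2.imread("pics/side0.png")[130:330,180:450]
cv2.imwrite("pics/t.png",cv2.resize(a,None,fx=2.96,fy=2.96,interpolation=cv2.INTER_CUBIC)); cv2.imwrite("pics/s.png",cv2.resize(b,None,fx=2.96,fy=2.96,interpolation=cv2.INTER_CUBIC))
E
```

```text
(no output)
```

View pics/t.png

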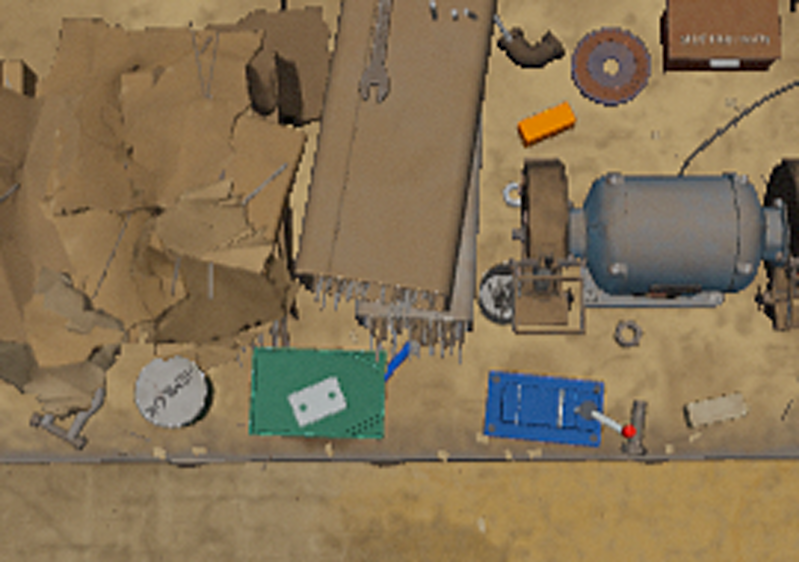

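View pics/s.png

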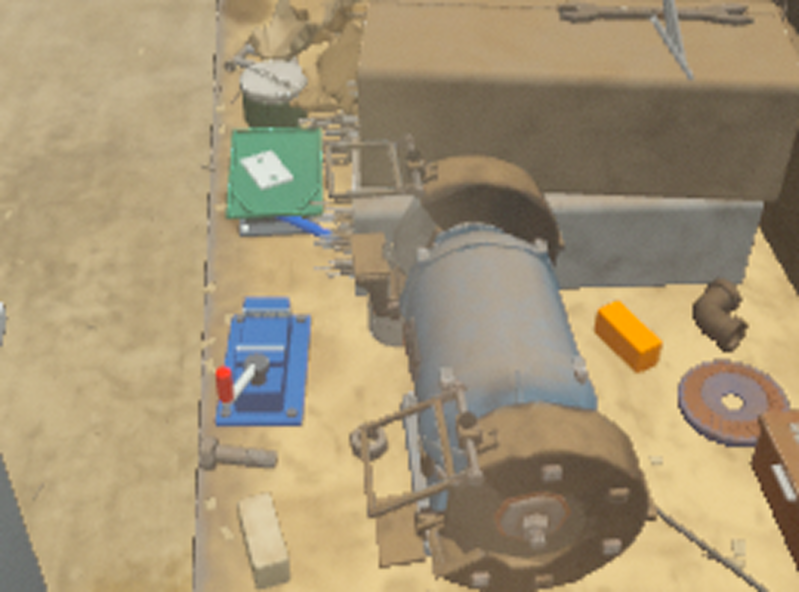

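Candidates for the block: cream at top px (412,238), orange at (355,141), so I take the cream one. Plate candidates: grey sheet with two holes in the tray (277,235); the vise's steel jaw faces are not it. I'll compute positions next.

```bash
python3 - <<'E'
from h import *
t=env.grab_frame("top"); d=env.grab_frame("side")
c=lambda x,y:(x/2.96+170,y/2.96+100)
s=lambda x,y:(x/2.96+180,y/2.96+130)
P=lambda n,p,z:print(n,at_z(t,p,z)[:2].round())
for p in((250,347),(385,349),(384,438),(250,436)):P("tray corner",c(*p),51)
print("side:",[at_z(d,s(*p),51)[:2].round().tolist() for p in((238,130),(322,129),(323,214),(229,216))])
P("mouth lm",(300,235),46)
for p in((289,399),(338,377),(347,402),(301,427)):P("plate corner",c(*p),49)
for p in((302,410),(332,395)):P("hole",c(*p),49)
for p in((684,405),(741,393),(747,411),(692,427)):P("block top corner",c(*p),38)
for p in((489,371),(604,381),(600,446),(483,437)):P("vise flange",c(*p),8)
P("seat lm",(351,237),44);print("seat side",at_z(d,(268,244),44).round())
P("grip top",c(629,431),111);P("pivot",c(588,410),72); print("handle side",at_z(d,(254,264),92).round())
P("bench edge",c(400,460),0)
P("grease",c(174,392),66);P("bolt a",c(640,405),15);P("bolt b",c(635,450),15);P("shackle",c(70,420),10);P("nut",c(628,333),16)
E
```

```text
tray corner [532. 411.]
tray corner [529. 229.]
tray corner [410. 230.]
tray corner [413. 408.]
side: [[426.0, 404.0], [537.0, 396.0], [528.0, 214.0], [416.0, 221.0]]
mouth lm [461. 229.]
plate corner [462. 357.]
plate corner [492. 292.]
plate corner [458. 280.]
plate corner [425. 341.]
hole [448. 340.]
hole [468. 300.]
block top corner [ 453. -174.]
block top corner [ 469. -252.]
block top corner [ 444. -259.]
block top corner [ 423. -184.]
vise flange [502.  88.]
vise flange [488. -71.]
vise flange [399. -63.]
vise flange [412.  97.]
seat lm [453.  26.]
seat side [450.  18.  44.]
grip top [416. -88.]
pivot [445. -40.]
handle side [ 413. -106.   92.]
bench edge [381. 210.]
grease [471. 508.]
bolt a [ 454. -118.]
bolt b [ 393. -110.]
shackle [437. 661.]
nut [ 553. -105.]
```

```bash
R='{"tx":300,"ty":-275,"turn":-67.3}'; python3 -m creep '[{"tx":300,"ty":-275,"turn":-67.3},{"tx":300,"ty":-275,"turn":-67.3},{"tx":300,"ty":-275,"turn":-67.3},{"tx":300,"ty":-275,"turn":-67.3},{"tx":300,"ty":-275,"turn":-67.3},{"tx":300,"ty":-275,"turn":-67.3},{"tx":300,"ty":-275,"turn":-67.3},{"tx":300,"ty":-275,"turn":-67.3},{"tx":300,"ty":-275,"turn":-67.3},{"tx":300,"ty":-275,"turn":-67.3},{"tx":300,"ty":-275,"turn":-67.3}]'
python3 -m creep '[{"tx":440,"ty":10},{"tx":440,"ty":10},{"tx":440,"ty":10},{"tx":440,"ty":10},{"tx":440,"ty":10},{"tx":440,"ty":10},{"tx":440,"ty":10},{"tx":440,"ty":10},{"tx":440,"ty":10},{"tx":440,"ty":10},{"tx":440,"ty":10},{"tx":440,"ty":10}]'
```

```text
schema error: expected keys tx, ty, tz, turn
schema error: expected keys tx, ty, tz, turn
```

```bash
python3 -m creep '[{"tx":300,"ty":-275,"tz":0,"turn":-67.3},{"tx":300,"ty":-275,"tz":0,"turn":-67.3},{"tx":300,"ty":-275,"tz":0,"turn":-67.3},{"tx":300,"ty":-275,"tz":0,"turn":-67.3},{"tx":300,"ty":-275,"tz":0,"turn":-67.3},{"tx":300,"ty":-275,"tz":0,"turn":-67.3},{"tx":300,"ty":-275,"tz":0,"turn":-67.3},{"tx":300,"ty":-275,"tz":0,"turn":-67.3},{"tx":300,"ty":-275,"tz":0,"turn":-67.3},{"tx":300,"ty":-275,"tz":0,"turn":-67.3},{"tx":300,"ty":-275,"tz":0,"turn":-67.3}]'
python3 -m creep '[{"tx":440,"ty":10,"tz":0,"turn":0},{"tx":440,"ty":10,"tz":0,"turn":0},{"tx":440,"ty":10,"tz":0,"turn":0},{"tx":440,"ty":10,"tz":0,"turn":0},{"tx":440,"ty":10,"tz":0,"turn":0},{"tx":440,"ty":10,"tz":0,"turn":0},{"tx":440,"ty":10,"tz":0,"turn":0},{"tx":440,"ty":10,"tz":0,"turn":0},{"tx":440,"ty":10,"tz":0,"turn":0},{"tx":440,"ty":10,"tz":0,"turn":0},{"tx":440,"ty":10,"tz":0,"turn":0},{"tx":440,"ty":10,"tz":0,"turn":0}]'
```

```text
time: 2.42
tcp_pos: [454.4, -291.4, 232.0]
ee_rot: [0.702, 0.712, 0.002, -0.0]
contact_force: [-0.3, 0.1, -0.1]
gripper_width: 1.002
time: 3.42
tcp_pos: [461.1, 147.6, 232.3]
ee_rot: [0.704, 0.71, 0.003, -0.001]
contact_force: [0.9, -0.1, 1.3]
gripper_width: 1.0
```

```bash
python3 -m creep '[{"tx":185,"ty":8,"tz":0,"turn":0},{"tx":185,"ty":8,"tz":0,"turn":0},{"tx":185,"ty":8,"tz":0,"turn":0},{"tx":185,"ty":8,"tz":0,"turn":0},{"tx":185,"ty":8,"tz":0,"turn":0},{"tx":185,"ty":8,"tz":0,"turn":0}]' 0.4; python3 - <<'E'
from h import *
w=env.grab_frame("wrist"); print(env.state()["tcp_pos"]); print(np.array(w["cam_to_world"]).round(2).tolist(),w["fx"])
save(w,"w1.png")
for th,z in(("plate",46),("tray",0),("tray_mouth",46)):
    print(th,[(a["location"],round(a["score"],2),at_z(w,a["location"],z).round(1)) for a in env.landmark_of(w,th)])
E
```

```text
time: 3.92
tcp_pos: [468.4, 331.5, 232.0]
ee_rot: [0.705, 0.709, 0.002, -0.001]
contact_force: [0.7, 0.2, 0.2]
gripper_width: 0.399
[468.54894602 327.66916054 231.45878554]
[[1.0, 0.01, 0.0, 465.74], [0.01, -0.96, -0.29, 404.73], [0.0, 0.29, -0.96, 374.52], [0.0, 0.0, 0.0, 1.0]] 289.8017871178831
plate [([308.0, 185.5], 0.59, array([454.7, 318.8,  46. ]))]
tray [([320.5, 183.0], 0.61, array([469.8, 310.3,   0. ]))]
tray_mouth [([315.9, 252.6], 0.77, array([464.3, 231.7,  46. ]))]
```

View pics/w1.png

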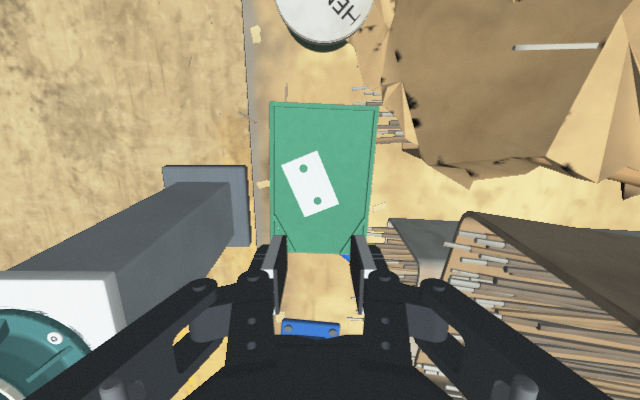

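Wrist view: the plate lies at about (310,184) with corners (281,163), (317,151), (339,204), (304,217); the mouth is at row ~253 and a grease pot sits beyond the tray. I'll measure the plate outline exactly.

```bash
cat >> h.py <<'E'
def plate(f,box,z=49,thr=150):
    "grey-white plate in box -> centre, edges (world)"
    im=f["img"]; x,y,w,h=box; c=im[y:y+h,x:x+w].astype(int)
    m=((c.min(2)>thr)&(c.max(2)-c.min(2)<40)).astype(np.uint8)
    n,l,s,_=cv2.connectedComponentsWithStats(m); k=1+s[1:,4].argmax()
    ct=max(cv2.findContours((l==k).astype(np.uint8),cv2.RETR_EXTERNAL,cv2.CHAIN_APPROX_NONE)[0],key=len)[:,0]+[x,y]
    W=np.array([at_z(f,p,z)[:2] for p in ct],np.float32); r=cv2.minAreaRect(W); b=cv2.boxPoints(r)
    return np.round(r[0],1),np.round(r[1],1),b.round(1).tolist()
E
python3 - <<'E'
from h import *
w=env.grab_frame("wrist"); print(env.state()["tcp_pos"]); print(plate(w,(270,100,100,140)))
for n,p in(("rear rim corners",(272,102)),("",(378,107)),("inner",(276,107)),("in",(374,111)),("front outer",(269,240)),("funnel start",(272,212)),("",(377,215))): print(n,at_z(w,p,51).round())
t=env.grab_frame("top"); print(plate(t,(260,220,35,32)))
E
```

```text
[469.04355807 322.7276474  230.95560422]
(array([457.3, 320.9]), array([44.1, 68. ]), [[423.79998779296875, 343.70001220703125], [450.1000061035156, 281.0], [490.79998779296875, 298.1000061035156], [464.3999938964844, 360.79998779296875]])
rear rim corners [418. 402.  51.]
 [531. 396.  51.]
inner [422. 397.  51.]
in [527. 392.  51.]
front outer [407. 242.  51.]
funnel start [412. 278.  51.]
 [536. 274.  51.]Traceback (most recent call last):
  File "<stdin>", line 4, in <module>
  File "h.py", line 22, in plate
    n,l,s,_=cv2.connectedComponentsWithStats(m); k=1+s[1:,4].argmax()
                                                     ~~~~~~~~~~~~~~^^
ValueError: attempt to get argmax of an empty sequence
```

```bash
python3 - <<'E'
from h import *
s=env.state();print(s["time"],s["tcp_pos"],s["dq"].round(3))
for i in range(3):
    w=env.grab_frame("wrist"); s=env.state();print(s["time"],s["tcp_pos"],s["dq"].round(3)); print(plate(w,(270,100,100,140))[:2],np.array(w["cam_to_world"])[:3,3])
E
```

```text
4.2167 [469.01907762 322.89274712 231.05483701] [ 0.001 -0.    -0.007 -0.006 -0.003 -0.001 -0.005]
4.2667 [468.99648767 323.22838778 231.16370694] [-0.005  0.    -0.007 -0.004 -0.001 -0.002 -0.001]
(array([457.3, 320.9]), array([44.1, 67.9])) [467.27666375 397.13356818 373.04491142]
4.3167 [468.94508386 323.61468764 231.24454079] [-0.005  0.001 -0.007 -0.006 -0.001 -0.003 -0.002]
(array([457.3, 320.9]), array([44.1, 68.1])) [467.20097292 397.41513184 373.18745782]
4.3667 [468.87500828 324.04887564 231.33067363] [-0.007  0.003 -0.006 -0.007 -0.001 -0.    -0.002]
(array([457.3, 320.9]), array([44.1, 68.1])) [467.09610793 397.75877661 373.3074054 ]
```

```bash
python3 -m creep '[{"tx":43,"ty":-22,"tz":35,"turn":-7},{"tx":43,"ty":-22,"tz":70,"turn":-14},{"tx":43,"ty":-22,"tz":105,"turn":-21},{"tx":43,"ty":-22,"tz":135,"turn":-22.5},{"tx":43,"ty":-22,"tz":155,"turn":-22.5},{"tx":43,"ty":-22,"tz":165,"turn":-22.5},{"tx":43,"ty":-22,"tz":170,"turn":-22.5},{"tx":43,"ty":-22,"tz":170,"turn":-22.5},{"tx":43,"ty":-22,"tz":170,"turn":-22.5},{"tx":43,"ty":-22,"tz":170,"turn":-22.5}]' 0.12
python3 - <<'E'
from h import *
w=env.grab_frame("wrist"); s=env.state(); print(s["tcp_pos"],s["contact_force"],R.from_quat(s["ee_rot"]).as_matrix()[:2,1]); save(w,"w2.png"); print(toolrel((446,368,52)))
print(proj(w,s["tcp_pos"]))
E
```

```text
time: 5.2
tcp_pos: [447.5, 369.2, 62.8]
ee_rot: [0.556, 0.831, 0.001, 0.0]
contact_force: [0.2, 0.4, -0.4]
gripper_width: 0.117
[447.45971414 369.21601821  62.82910652] [ 0.20610265 -0.14282571  0.4353672 ] [0.92415431 0.38200895]
[-0.57625962 -1.84409993 10.82341138]
[np.float64(321.6526261656367), np.float64(250.8935518102969)]
```

View pics/w2.png

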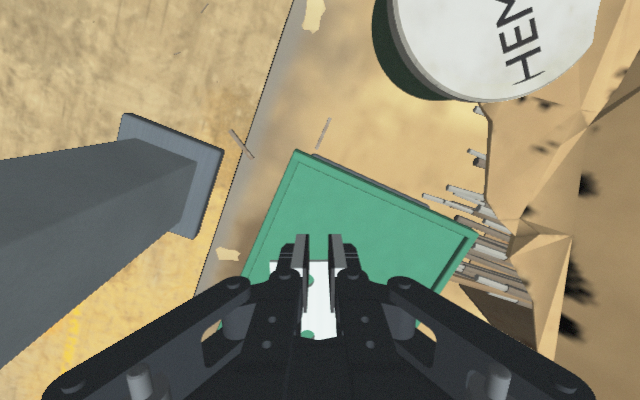

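Fingertips are at columns 285–355, just behind the plate's rear edge (row ~262), and clear of the rims. I'll descend carefully.

```bash
python3 -m creep '[{"tx":-1,"ty":-1,"tz":6,"turn":0},{"tx":-1,"ty":-1,"tz":10,"turn":0},{"tx":-1,"ty":-1,"tz":12,"turn":0},{"tx":-1,"ty":-1,"tz":13,"turn":0},{"tx":-1,"ty":-1,"tz":13,"turn":0}]'
python3 -m creep '[{"tx":0,"ty":0,"tz":1,"turn":0},{"tx":0,"ty":0,"tz":2,"turn":0},{"tx":0,"ty":0,"tz":2,"turn":0},{"tx":0,"ty":0,"tz":2,"turn":0}]'
```

```text
time: 5.67
tcp_pos: [445.7, 367.0, 47.9]
ee_rot: [0.556, 0.831, -0.0, -0.0]
contact_force: [-0.8, -0.7, 0.0]
gripper_width: 0.118
time: 6.0
tcp_pos: [446.1, 367.3, 46.4]
ee_rot: [0.556, 0.831, 0.0, 0.0]
contact_force: [-0.2, -0.2, 0.0]
gripper_width: 0.12
```

```bash
python3 -m creep '[{"tx":0,"ty":0,"tz":1,"turn":0},{"tx":0,"ty":0,"tz":1,"turn":0},{"tx":0,"ty":0,"tz":1,"turn":0}]'
```

```text
time: 6.25
tcp_pos: [446.1, 367.4, 46.4]
ee_rot: [0.556, 0.831, 0.0, 0.0]
contact_force: [-1.7, -1.7, 8.7]
gripper_width: 0.122
```

```bash
cat > path.py <<'E'
from h import *
def plan(P0,h0,P1,h1,n,s):
    st=env.state(); M=R.from_quat(st["ee_rot"]); y=M.as_matrix()[:2,1]; a0=np.degrees(np.arctan2(y[1],y[0]))
    # Hermite rear-mid path
    P0,P1=np.array(P0),np.array(P1); L=np.linalg.norm(P1-P0); u=lambda h:np.array([np.cos(np.radians(h)),np.sin(np.radians(h))])
    for k in range(1,n+1):
        t=k/n; P=(2*t**3-3*t**2+1)*P0+(t**3-2*t**2+t)*L*u(h0)+(3*t**2-2*t**3)*P1+(t**3-t**2)*L*u(h1)
        h=h0+(h1-h0)*t; c=P-11*u(h)+s*u(h+90)
        d=M.inv().apply(np.r_[c,st["tcp_pos"][2]]-st["tcp_pos"])
        print(k,P.round(),"tx %.1f ty %.1f turn %.1f"%(d[0],d[1],a0-(h+90)))
E
python3 - <<'E'
from path import *
plan((444,352),-67.2,(467,273),-92,20,8)
E
```

```text
1 [446. 348.] tx -6.7 ty 0.4 turn 0.9
2 [447. 344.] tx -11.0 ty 0.7 turn 2.2
3 [449. 341.] tx -15.4 ty 1.0 turn 3.4
4 [451. 337.] tx -19.8 ty 1.3 turn 4.6
5 [452. 333.] tx -24.2 ty 1.5 turn 5.9
6 [454. 329.] tx -28.6 ty 1.8 turn 7.1
7 [455. 325.] tx -33.0 ty 2.0 turn 8.4
8 [457. 321.] tx -37.4 ty 2.1 turn 9.6
9 [458. 317.] tx -41.8 ty 2.2 turn 10.8
10 [460. 313.] tx -46.2 ty 2.2 turn 12.1
11 [461. 309.] tx -50.6 ty 2.1 turn 13.3
12 [462. 305.] tx -54.9 ty 1.8 turn 14.6
13 [463. 301.] tx -59.3 ty 1.5 turn 15.8
14 [464. 297.] tx -63.6 ty 1.1 turn 17.0
15 [465. 293.] tx -67.8 ty 0.5 turn 18.3
16 [466. 289.] tx -72.1 ty -0.2 turn 19.5
17 [467. 285.] tx -76.3 ty -1.1 turn 20.8
18 [467. 281.] tx -80.4 ty -2.2 turn 22.0
19 [467. 277.] tx -84.5 ty -3.5 turn 23.2
20 [467. 273.] tx -88.5 ty -4.9 turn 24.5
```

```bash
python3 -m creep '[{"tx":0,"ty":0,"tz":-1,"turn":0},{"tx":-6.7,"ty":0.4,"tz":-1,"turn":0.9},{"tx":-11,"ty":0.7,"tz":-1,"turn":2.2},{"tx":-15.4,"ty":1,"tz":-1,"turn":3.4},{"tx":-19.8,"ty":1.3,"tz":-1,"turn":4.6},{"tx":-24.2,"ty":1.5,"tz":-1,"turn":5.9},{"tx":-28.6,"ty":1.8,"tz":-1,"turn":7.1},{"tx":-33,"ty":2,"tz":-1,"turn":8.4},{"tx":-37.4,"ty":2.1,"tz":-1,"turn":9.6},{"tx":-37.4,"ty":2.1,"tz":-1,"turn":9.6}]'
python3 - <<'E'
from h import *
w=env.grab_frame("wrist");t=env.grab_frame("top");d=env.grab_frame("side")
a=cv2.resize(w["img"][180:380,200:440],None,fx=2,fy=2); b=cv2.resize(d["img"][140:240,220:380],(480,300),interpolation=2)
c=cv2.resize(t["img"][200:260,240:336],(480,300),interpolation=2)
im=np.zeros((600,980,3),np.uint8); im[:400,:480]=a; im[:300,490:970]=b; im[300:600,490:970]=c
cv2.imwrite("pics/p3.png",cv2.resize(im[:,:,::-1],None,fx=.81,fy=.81)); print(env.state()["tcp_pos"],env.state()["contact_force"])
E
```

```text
time: 7.08
tcp_pos: [462.9, 332.5, 46.4]
ee_rot: [0.624, 0.781, 0.0, 0.0]
contact_force: [0.5, 1.1, 3.7]
gripper_width: 0.122
[462.91775624 332.52317131  46.4201372 ] [0.88871548 0.9527296  5.26628619]
```

View pics/p3.png

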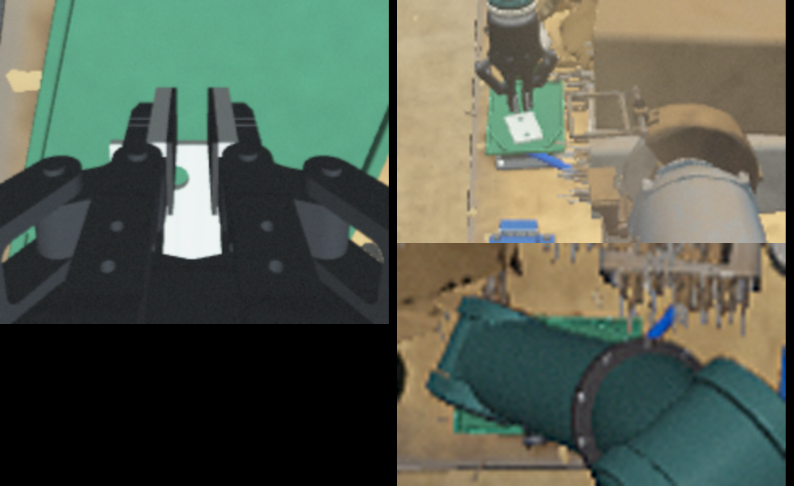

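The plate moves ahead of the fingers, edge flush, with its hole between the pads. I continue along the arc, lifting 0.5 mm to ease the floor pressure.

```bash
python3 - <<'E'
from path import *
plan((457.5,320),-77.2,(467,275),-92,10,8)
d=env.grab_frame("side")
for z in(150,175,190):
  try: print(plate(d,(250,175,50,40),49,z))
  except Exception as e: print(e)
print([(a["location"],a["score"],at_z(d,a["location"],46).round()) for a in env.landmark_of(d,"plate")+env.landmark_of(d,"tray_mouth")])
E
```

```text
1 [459. 316.] tx -4.8 ty 0.3 turn 1.5
2 [460. 311.] tx -9.7 ty 0.8 turn 3.0
3 [461. 307.] tx -14.6 ty 1.3 turn 4.5
4 [462. 302.] tx -19.4 ty 1.9 turn 6.0
5 [464. 298.] tx -24.3 ty 2.4 turn 7.4
6 [465. 293.] tx -29.2 ty 2.8 turn 8.9
7 [466. 289.] tx -34.0 ty 2.9 turn 10.4
8 [467. 284.] tx -38.9 ty 2.9 turn 11.9
9 [467. 280.] tx -43.7 ty 2.5 turn 13.4
10 [467. 275.] tx -48.4 ty 1.7 turn 14.8
(array([467.9, 285.1]), array([47.1, 73.1]), [[436.79998779296875, 315.5], [452.8999938964844, 244.1999969482422], [498.8999938964844, 254.60000610351562], [482.79998779296875, 325.8999938964844]])
(array([467.3, 284.8]), array([43.1, 68.4]), [[437.8999938964844, 312.5], [455.0, 246.3000030517578], [496.70001220703125, 257.1000061035156], [479.6000061035156, 323.29998779296875]])
(array([467.6, 285.4]), array([42.7, 66.9]), [[439.5, 313.3999938964844], [454.20001220703125, 248.10000610351562], [495.79998779296875, 257.3999938964844], [481.1000061035156, 322.70001220703125]])
[([272.2, 195.7], 0.55, array([469., 265.,  46.])), ([272.5, 199.6], 0.73, array([469., 242.,  46.])), ([270.9, 245.1], 0.42, array([459.,  10.,  46.]))]
```

```bash
python3 -m creep '[{"tx":-4.8,"ty":0.3,"tz":-0.5,"turn":1.5},{"tx":-9.7,"ty":0.8,"tz":-0.5,"turn":3},{"tx":-14.6,"ty":1.3,"tz":-0.5,"turn":4.5},{"tx":-19.4,"ty":1.9,"tz":-0.5,"turn":6},{"tx":-24.3,"ty":2.4,"tz":-0.5,"turn":7.4},{"tx":-29.2,"ty":2.8,"tz":-0.5,"turn":8.9},{"tx":-34,"ty":2.9,"tz":-0.5,"turn":10.4},{"tx":-38.9,"ty":2.9,"tz":-0.5,"turn":11.9},{"tx":-43.7,"ty":2.5,"tz":-0.5,"turn":13.4},{"tx":-43.7,"ty":2.5,"tz":-0.5,"turn":14.8},{"tx":-43.7,"ty":2.5,"tz":-0.5,"turn":14.8}]'
cat > side.py <<'E'
from h import *
d=env.grab_frame("side"); t=env.grab_frame("top"); s=env.state(); print(s["tcp_pos"],s["contact_force"])
for z in(165,175,190):
  try: print(plate(d,(250,175,50,45),49,z))
  except Exception as e: print(e)
print([(a["location"],a["score"],at_z(d,a["location"],46).round()) for a in env.landmark_of(d,"tray_mouth")])
print([(a["location"],a["score"],at_z(t,a["location"],46).round()) for a in env.landmark_of(t,"tray_mouth")])
save(d,"side%d.png"%(s["time"]*100),(220,140,160,120),4)
E
python3 side.py
```

```text
time: 8.3
tcp_pos: [474.3, 290.0, 46.6]
ee_rot: [0.72, 0.694, -0.001, 0.0]
contact_force: [-0.6, -0.6, 0.1]
gripper_width: 0.122
[474.03549768 290.77304326  46.58431841] [0.52674439 0.0452538  0.32818426]
(array([467.5, 242.2]), array([71.8, 43.2]), [[444.70001220703125, 207.0], [487.8999938964844, 205.60000610351562], [490.20001220703125, 277.3999938964844], [447.0, 278.79998779296875]])
(array([469.7, 241.7]), array([70. , 40.2]), [[449.29998779296875, 206.89999389648438], [489.5, 206.5], [490.20001220703125, 276.3999938964844], [449.8999938964844, 276.79998779296875]])
(array([469.1, 243.9]), array([65.4, 40.2]), [[447.8999938964844, 211.89999389648438], [488.1000061035156, 210.60000610351562], [490.20001220703125, 275.8999938964844], [450.0, 277.29998779296875]])
[([267.8, 203.8], 0.61, array([452., 219.,  46.])), ([268.3, 254.7], 0.37, array([451., -30.,  46.]))]
[]
```

```bash
ls pics
```

```text
p3.png
s.png
side0.png
side840.png
t.png
top0.png
w1.png
w2.png
```

```bash
cp pics/side8*.png pics/sv.png
```

View pics/sv.png

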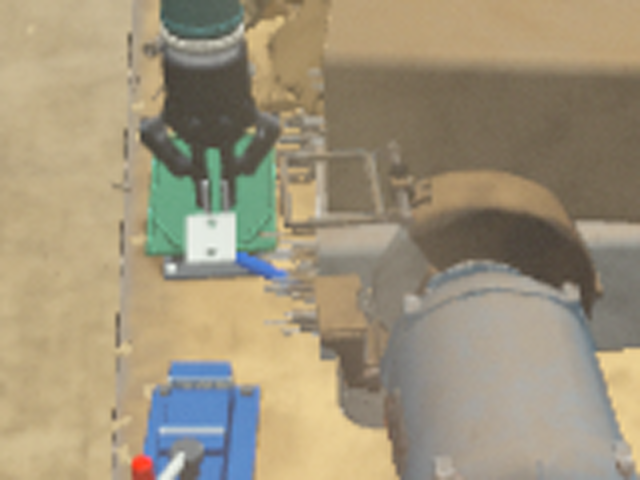

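```bash
python3 - <<'E'
from h import *
d=env.grab_frame("side")
for p in((425,230,51),(425,230,46),(425,230,40),(468,209,49),(468,209,46),(468,230,46)): print(p,[round((v-o)*4) for v,o in zip(proj(d,p),(220,140))])
im=d["img"]
for c in(258,260,262,268,272,276,282,286): print(c,[im[r,c].tolist() for r in range(199,210)])
E
```

```text
(425, 230, 51) [160, 245]
(425, 230, 46) [161, 250]
(425, 230, 40) [161, 255]
(468, 209, 49) [209, 259]
(468, 209, 46) [210, 261]
(468, 230, 46) [209, 247]
258 [[107, 164, 130], [112, 170, 135], [108, 170, 134], [110, 173, 138], [102, 134, 102], [143, 125, 94], [162, 139, 102], [168, 142, 106], [178, 151, 114], [182, 157, 118], [186, 162, 122]]
260 [[108, 167, 133], [107, 168, 133], [108, 169, 134], [108, 163, 128], [100, 127, 99], [140, 124, 96], [150, 130, 102], [141, 125, 102], [137, 122, 96], [148, 130, 105], [171, 148, 112]]
262 [[94, 148, 114], [92, 128, 100], [104, 158, 123], [100, 152, 120], [97, 127, 104], [125, 131, 125], [135, 139, 135], [219, 224, 217], [212, 216, 208], [162, 165, 161], [113, 111, 107]]
268 [[229, 234, 226], [229, 235, 227], [230, 235, 228], [230, 236, 228], [230, 236, 228], [230, 236, 227], [192, 196, 190], [146, 148, 146], [136, 138, 139], [131, 134, 131], [120, 113, 104]]
272 [[228, 234, 225], [228, 233, 225], [229, 234, 226], [166, 176, 164], [158, 168, 158], [219, 225, 216], [180, 184, 175], [139, 142, 137], [138, 141, 138], [128, 131, 129], [144, 130, 107]]
276 [[228, 234, 225], [228, 233, 226], [228, 234, 226], [228, 235, 226], [229, 234, 227], [217, 223, 214], [168, 172, 166], [138, 141, 139], [134, 138, 138], [120, 121, 119], [143, 127, 102]]
282 [[104, 162, 128], [97, 139, 110], [108, 168, 135], [98, 138, 108], [91, 97, 85], [81, 126, 205], [76, 127, 209], [77, 109, 181], [89, 104, 144], [100, 102, 107], [171, 148, 109]]
286 [[132, 165, 137], [113, 166, 132], [106, 157, 123], [102, 130, 105], [146, 142, 125], [175, 163, 140], [130, 140, 174], [83, 127, 209], [81, 123, 201], [80, 109, 173], [107, 110, 133]]
```

The plate sticks out about 20–23 mm straight through the mouth (front at row 264, tray edge at row 253). I push 2.5 mm more, then retreat upward.

```bash
python3 -m creep '[{"tx":-1,"ty":0,"tz":0,"turn":0},{"tx":-2.5,"ty":0,"tz":0,"turn":0},{"tx":-2.5,"ty":0,"tz":0,"turn":0},{"tx":-2.5,"ty":0,"tz":0,"turn":0},{"tx":3,"ty":0,"tz":0,"turn":0},{"tx":6,"ty":0,"tz":0,"turn":0},{"tx":6,"ty":0,"tz":-25,"turn":0},{"tx":6,"ty":0,"tz":-60,"turn":0},{"tx":6,"ty":0,"tz":-95,"turn":0},{"tx":6,"ty":0,"tz":-110,"turn":0},{"tx":6,"ty":0,"tz":-110,"turn":0}]'
python3 - <<'E'
from h import *
import runpy; runpy.run_path("side.py")
w=env.grab_frame("wrist"); print(proj(w,(466,240,49))); save(w,"w3.png"); s=env.state(); y=R.from_quat(s["ee_rot"]).as_matrix()[:2,1]; print("yaw",np.degrees(np.arctan2(y[1],y[0])))
E
```

```text
time: 9.47
tcp_pos: [476.8, 299.9, 160.9]
ee_rot: [0.719, 0.695, 0.004, 0.001]
contact_force: [-0.1, 0.4, 0.3]
gripper_width: 0.122
[474.78561249 297.81280651 157.30343274] [ 0.59257971 -0.12107394  0.2434149 ]
(array([467.6, 241.4]), array([70.6, 42.9]), [[445.0, 206.8000030517578], [487.8999938964844, 205.39999389648438], [490.20001220703125, 275.8999938964844], [447.29998779296875, 277.29998779296875]])
(array([467.7, 241.5]), array([69.9, 42.7]), [[445.29998779296875, 207.1999969482422], [487.8999938964844, 205.89999389648438], [490.20001220703125, 275.70001220703125], [447.5, 277.1000061035156]])
(array([469., 242.]), array([61.5, 40.2]), [[447.8999938964844, 211.89999389648438], [488.1000061035156, 210.60000610351562], [490.1000061035156, 272.1000061035156], [449.8999938964844, 273.3999938964844]])
[([268.4, 201.2], 0.95, array([454., 234.,  46.])), ([262.5, 289.7], 0.68, array([ 433., -162.,   46.]))]
[([300.1, 235.8], 0.63, array([458., 229.,  46.]))]
[np.float64(314.32388118432124), np.float64(250.68936811727283)]
yaw -1.9028805608818031
```

```bash
python3 -m creep '[{"tx":-30,"ty":-5.6,"tz":10,"turn":0},{"tx":-60,"ty":-5.6,"tz":25,"turn":0},{"tx":-80,"ty":-5.6,"tz":35,"turn":0},{"tx":-87,"ty":-5.6,"tz":40,"turn":0},{"tx":-87,"ty":-5.6,"tz":40,"turn":0},{"tx":-87,"ty":-5.6,"tz":40,"turn":0},{"tx":-87,"ty":-5.6,"tz":40,"turn":0}]' 0.78
python3 - <<'E'
from h import *
w=env.grab_frame("wrist"); s=env.state(); print(s["tcp_pos"],s["gripper_width"]); save(w,"w4.png")
print(plate(w,(230,90,200,200),49,170)); y=R.from_quat(s["ee_rot"]).as_matrix()[:2,1]; print("yaw",np.degrees(np.arctan2(y[1],y[0])))
print([(a["score"],at_z(w,a["location"],46).round(1)) for a in env.landmark_of(w,"tray_mouth")])
E
```

```text
time: 10.3
tcp_pos: [466.7, 212.9, 117.1]
ee_rot: [0.718, 0.696, 0.001, -0.0]
contact_force: [-0.7, 0.2, 0.1]
gripper_width: 0.784
[466.7384229  213.10548897 117.33306034] 0.7829365302831922
(array([465.5, 243.9]), array([68.1, 44.3]), [[442.5, 210.39999389648438], [486.79998779296875, 209.3000030517578], [488.5, 277.29998779296875], [444.20001220703125, 278.5]])
yaw -1.7888013701618264
[]
```

View pics/w4.png

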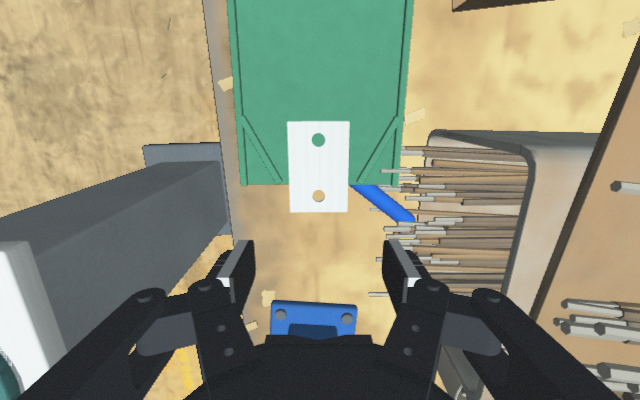

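```bash
python3 - <<'E'
from h import *
w=env.grab_frame("wrist"); im=w["img"].astype(int)
for c in(255,270,284,352):
    g=[r for r in range(150,215) if im[r,c,1]-im[r,c,0]>25]; print(c,max(g),at_z(w,(c,max(g)+.5),46).round(1), at_z(w,(c,max(g)+.5),40).round(1), [im[r,c].tolist() for r in range(180,190)])
for c in(300,310,335): 
    g=[r for r in range(190,230) if im[r,c].min()>170]; print(c,max(g),at_z(w,(c,max(g)+.5),49).round(1))
E
```

```text
255 183 [417.3 233.   46. ] [415.9 231.5  40. ] [[92, 168, 136], [92, 166, 135], [96, 170, 139], [100, 164, 133], [141, 143, 111], [184, 163, 126], [183, 161, 125], [187, 164, 128], [183, 163, 126], [185, 165, 126]]
270 183 [428.7 232.7  46. ] [427.6 231.2  40. ] [[90, 163, 131], [90, 165, 134], [90, 165, 133], [99, 162, 129], [139, 145, 114], [181, 158, 123], [184, 163, 124], [185, 163, 125], [188, 165, 128], [187, 163, 126]]
284 183 [439.3 232.3  46. ] [438.6 230.8  40. ] [[93, 168, 136], [93, 170, 137], [96, 170, 137], [95, 163, 131], [135, 150, 116], [201, 174, 130], [202, 175, 129], [201, 176, 129], [202, 174, 129], [201, 174, 128]]
352 186 [491.  228.3  46. ] [491.7 226.7  40. ] [[92, 164, 134], [90, 161, 133], [89, 164, 134], [92, 165, 135], [88, 157, 149], [39, 96, 194], [40, 90, 176], [101, 105, 150], [197, 171, 136], [218, 190, 137]]
300 211 [450.6 210.4  49. ]
310 211 [458.3 210.2  49. ]
335 211 [477.6 209.6  49. ]
```

Overhang is about 21 mm and square to the tray, so step 1 is met. Fingers clear both sides; I descend and pinch.

```bash
python3 -m creep '[{"tx":1,"ty":-1.5,"tz":25,"turn":0},{"tx":1,"ty":-1.5,"tz":50,"turn":0},{"tx":1,"ty":-1.5,"tz":70,"turn":0},{"tx":1,"ty":-1.5,"tz":82,"turn":0},{"tx":1,"ty":-1.5,"tz":87,"turn":0},{"tx":1,"ty":-1.5,"tz":87,"turn":0},{"tx":1,"ty":-1.5,"tz":87,"turn":0}]'
python3 -m creep '[{"tx":0,"ty":0,"tz":0,"turn":0},{"tx":0,"ty":0,"tz":0,"turn":0},{"tx":0,"ty":0,"tz":0,"turn":0},{"tx":0,"ty":0,"tz":0,"turn":0},{"tx":0,"ty":0,"tz":0,"turn":0},{"tx":0,"ty":0,"tz":0,"turn":0},{"tx":0,"ty":0,"tz":0,"turn":0},{"tx":0,"ty":0,"tz":0,"turn":0}]' 0.4
```

```text
time: 11.03
tcp_pos: [464.9, 212.5, 30.2]
ee_rot: [0.719, 0.695, 0.0, -0.0]
contact_force: [0.6, 1.1, 0.9]
gripper_width: 0.778
time: 11.7
tcp_pos: [465.4, 212.0, 30.2]
ee_rot: [0.719, 0.695, 0.001, 0.0]
contact_force: [0.8, -0.6, 4.9]
gripper_width: 0.478
```

```bash
python3 -m creep '[{"tx":0,"ty":0,"tz":0,"turn":0},{"tx":0,"ty":0,"tz":0,"turn":0},{"tx":0,"ty":0,"tz":0,"turn":0}]' 0.25
python3 - <<'E'
from h import *
w=env.grab_frame("wrist"); print(plate(w,(230,90,200,200),49,170)[:2]); save(w,"w5.png",(200,120,240,180),2)
E
```

```text
time: 11.95
tcp_pos: [465.4, 212.0, 30.1]
ee_rot: [0.719, 0.695, 0.001, 0.0]
contact_force: [1.1, -0.6, 5.7]
gripper_width: 0.475
(array([465. , 244.5]), array([66.5, 44.9]))
```

View pics/w5.png

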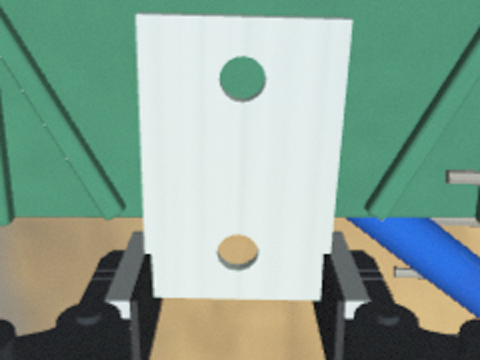

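Pads hold the plate's last ~15 mm, the opening stays at 0.475, so the grip is good. Lift and travel.

```bash
python3 -m creep '[{"tx":0,"ty":0,"tz":-4,"turn":0},{"tx":0,"ty":0,"tz":-14,"turn":0},{"tx":0,"ty":0,"tz":-34,"turn":0},{"tx":0,"ty":0,"tz":-64,"turn":0},{"tx":0,"ty":0,"tz":-94,"turn":0},{"tx":0,"ty":0,"tz":-120,"turn":0},{"tx":0,"ty":0,"tz":-135,"turn":0},{"tx":0,"ty":0,"tz":-140,"turn":0},{"tx":0,"ty":0,"tz":-140,"turn":0}]'
python3 -m creep '[{"tx":-15,"ty":0,"tz":0,"turn":5},{"tx":-40,"ty":0,"tz":0,"turn":11},{"tx":-75,"ty":0,"tz":0,"turn":18},{"tx":-112,"ty":0,"tz":0,"turn":25},{"tx":-150,"ty":0,"tz":0,"turn":32},{"tx":-188,"ty":0,"tz":0,"turn":39},{"tx":-226,"ty":-4,"tz":0,"turn":46},{"tx":-264,"ty":-8,"tz":0,"turn":53},{"tx":-300,"ty":-14,"tz":0,"turn":60},{"tx":-330,"ty":-20,"tz":0,"turn":66},{"tx":-352,"ty":-23,"tz":0,"turn":71},{"tx":-363,"ty":-23,"tz":0,"turn":74}]'
python3 - <<'E'
from h import *
s=env.state(); print(s["gripper_width"])
w=env.grab_frame("wrist"); t=env.grab_frame("top"); 
a=cv2.resize(t["img"][190:270,340:440],(600,480),interpolation=2); cv2.imwrite("pics/a.png",a[:,:,::-1]); save(w,"w6.png")
im=np.vstack([cv2.resize(w["img"],(480,300)),cv2.resize(t["img"][200:262,340:440],(480,298),interpolation=2)]); cv2.imwrite("pics/p6.png",im[:,:,::-1])
for f in(w,t): print([(a["location"],round(a["score"],2),at_z(f,a["location"],0).round(1)) for a in env.landmark_of(f,"wear_block")])
E
```

```text
time: 12.75
tcp_pos: [464.8, 211.5, 171.0]
ee_rot: [0.719, 0.695, 0.001, 0.0]
contact_force: [-0.3, -0.5, -0.7]
gripper_width: 0.472
time: 13.75
tcp_pos: [426.5, -153.4, 168.4]
ee_rot: [0.993, 0.118, -0.002, -0.0]
contact_force: [-0.7, -0.3, -1.0]
gripper_width: 0.473
0.4731408864802916
[([376.6, 173.1], 0.77, array([ 443.6, -214.5,    0. ])), ([192.9, 143.2], 0.49, array([428.9, -15.5,   0. ]))]
[([356.1, 141.4], 0.43, array([858.8,  -4.8,   0. ]))]
```

View pics/p6.png

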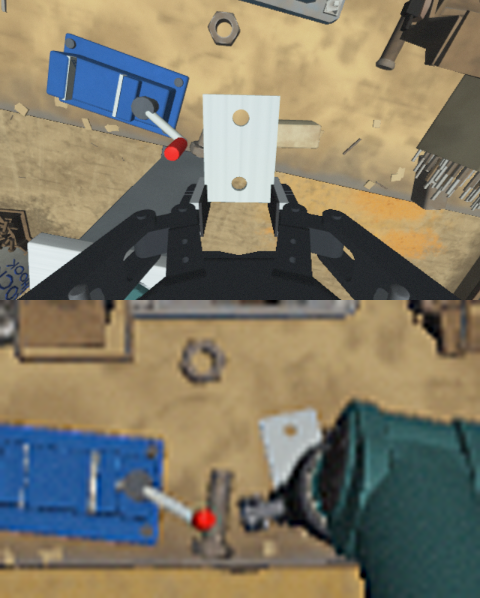

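```bash
python3 - <<'E'
from h import *
w=env.grab_frame("wrist"); s=env.state(); y=R.from_quat(s["ee_rot"]).as_matrix()[:2,1]; print(s["tcp_pos"],"yaw",np.degrees(np.arctan2(y[1],y[0])))
for p in((427,161),(424,197),(375,160)): print(at_z(w,p,38).round(1))
im=w["img"]
cv2.imwrite("pics/c.png",cv2.resize(im[140:220,360:450],None,fx=6,fy=6,interpolation=2)[:,:,::-1])
g=im.astype(int)
for c in(380,395,410,420): print(c,[g[r,c].tolist() for r in range(152,208,3)])
print(toolrel((409,-225,160)))
E
```

```text
[ 429.73647556 -148.4283119   169.33605869] yaw -75.68488430231454
[ 477.2 -243.    38. ]
[ 442.7 -252.7   38. ]
[ 465.9 -194.8   38. ]
380 [[194, 169, 121], [193, 166, 119], [191, 165, 118], [192, 168, 119], [132, 120, 93], [118, 114, 95], [141, 136, 113], [207, 196, 164], [207, 196, 162], [209, 197, 165], [207, 196, 162], [206, 196, 160], [206, 195, 161], [204, 193, 156], [199, 184, 149], [196, 179, 143], [183, 170, 135], [173, 152, 114], [175, 155, 114]]
395 [[194, 169, 119], [189, 164, 119], [186, 160, 114], [187, 162, 116], [172, 149, 109], [116, 112, 93], [130, 126, 105], [207, 195, 162], [209, 202, 168], [212, 201, 167], [211, 201, 168], [209, 200, 166], [211, 202, 167], [208, 198, 161], [201, 185, 150], [202, 187, 150], [198, 185, 149], [177, 153, 114], [171, 150, 113]]
410 [[184, 158, 113], [184, 159, 114], [185, 160, 114], [189, 163, 115], [186, 162, 117], [108, 105, 87], [116, 114, 93], [193, 178, 143], [203, 191, 157], [206, 191, 158], [207, 196, 161], [210, 200, 165], [205, 191, 157], [203, 188, 153], [201, 187, 151], [199, 185, 147], [200, 184, 146], [182, 156, 114], [182, 160, 116]]
420 [[194, 167, 120], [191, 164, 117], [192, 164, 116], [195, 167, 119], [203, 177, 128], [116, 110, 89], [116, 111, 93], [183, 168, 134], [195, 180, 144], [194, 177, 143], [203, 188, 153], [198, 183, 147], [196, 178, 143], [193, 178, 140], [196, 180, 144], [203, 187, 149], [201, 186, 149], [147, 130, 98], [178, 154, 114]]
[-39.02045911  69.07963828   9.26251449]
```

```bash
python3 - <<'E'
from h import *
w=env.grab_frame("wrist"); s=env.state(); g=w["img"].astype(int); im=w["img"]
hsv=cv2.cvtColor(im,cv2.COLOR_RGB2HSV)
for r in(176,184,192,198): print(r,[g[r,c].tolist() for c in range(412,436,2)])
P=[]
for c in(385,395,405,415):
    col=g[150:215,c].sum(1); d=np.diff(col); a=150+d[10:28].argmax()+11; b=150+40+d[40:58].argmin()+1; P+= [(c,a,b)]; print(c,a,b,at_z(w,(c,a),38).round(1),at_z(w,(c,b),38).round(1))
E
```

```text
176 [[200, 187, 153], [202, 188, 154], [203, 188, 155], [198, 181, 147], [197, 183, 147], [198, 183, 148], [197, 181, 147], [196, 182, 149], [198, 181, 149], [188, 176, 139], [196, 171, 121], [197, 171, 123]]
184 [[208, 197, 162], [207, 196, 159], [204, 190, 157], [202, 188, 153], [200, 186, 151], [198, 183, 147], [196, 177, 142], [194, 175, 139], [190, 170, 132], [179, 160, 120], [183, 164, 122], [189, 164, 117]]
192 [[199, 185, 149], [198, 184, 147], [197, 181, 145], [196, 180, 145], [194, 178, 140], [192, 174, 138], [192, 175, 138], [191, 173, 137], [178, 161, 126], [187, 162, 116], [186, 161, 117], [187, 161, 117]]
198 [[200, 185, 148], [197, 182, 144], [201, 185, 149], [203, 188, 152], [201, 184, 149], [201, 187, 149], [203, 187, 150], [198, 185, 148], [178, 157, 116], [181, 156, 115], [179, 154, 110], [182, 156, 114]]
385 171 201 [ 458.4 -206.8   38. ] [ 429.5 -216.3   38. ]
395 172 201 [ 459.9 -216.4   38. ] [ 432.  -225.9   38. ]
405 172 202 [ 462.3 -225.7   38. ] [ 433.5 -235.8   38. ]
415 173 202 [ 463.7 -235.4   38. ] [ 435.9 -245.4   38. ]
```

```bash
python3 - <<'E'
from h import *
s=env.state(); y=R.from_quat(s["ee_rot"]).as_matrix()[:2,1]; print(s["tcp_pos"],"yaw",np.degrees(np.arctan2(y[1],y[0])),toolrel((407.4,-224.3,60)))
E
```

```text
[ 429.83927328 -148.28105253  169.48906889] yaw -75.65840073922905 [-40.54517086  68.22414898 109.41577666]
```

```bash
python3 -m creep '[{"tx":-8,"ty":14,"tz":0,"turn":0.5},{"tx":-20,"ty":34,"tz":0,"turn":1},{"tx":-32,"ty":54,"tz":5,"turn":1.8},{"tx":-40,"ty":66,"tz":25,"turn":1.8},{"tx":-40.5,"ty":68,"tz":50,"turn":1.8},{"tx":-40.5,"ty":68,"tz":80,"turn":1.8},{"tx":-40.5,"ty":68,"tz":100,"turn":1.8},{"tx":-40.5,"ty":68,"tz":109,"turn":1.8},{"tx":-40.5,"ty":68,"tz":109,"turn":1.8},{"tx":-40.5,"ty":68,"tz":109,"turn":1.8}]'
python3 - <<'E'
from h import *
w=env.grab_frame("wrist"); s=env.state(); y=R.from_quat(s["ee_rot"]).as_matrix()[:2,1]; print(s["tcp_pos"],"yaw",np.degrees(np.arctan2(y[1],y[0])),toolrel((407.4,-224.3,60)))
print(plate(w,(200,60,240,300),79,170)); print([(a["location"],round(a["score"],2),at_z(w,a["location"],0).round(1)) for a in env.landmark_of(w,"wear_block")])
save(w,"w7.png",(180,60,280,210),2.8)
E
```

```text
time: 14.88
tcp_pos: [407.3, -225.2, 60.8]
ee_rot: [0.994, 0.108, -0.0, -0.0]
contact_force: [-0.3, -0.5, -0.6]
gripper_width: 0.474
[ 407.68246328 -225.66659568   61.45117533] yaw -77.62376307182188 [ 0.01533868 -1.39589341  1.45069825]
(array([ 437.4, -218.9]), array([67.5, 43.7]), [[400.1000061035156, -204.0], [408.6000061035156, -246.89999389648438], [474.79998779296875, -233.6999969482422], [466.29998779296875, -190.89999389648438]])
[([321.2, 157.9], 0.6, array([ 444.8, -218.8,    0. ]))]
```

View pics/w7.png

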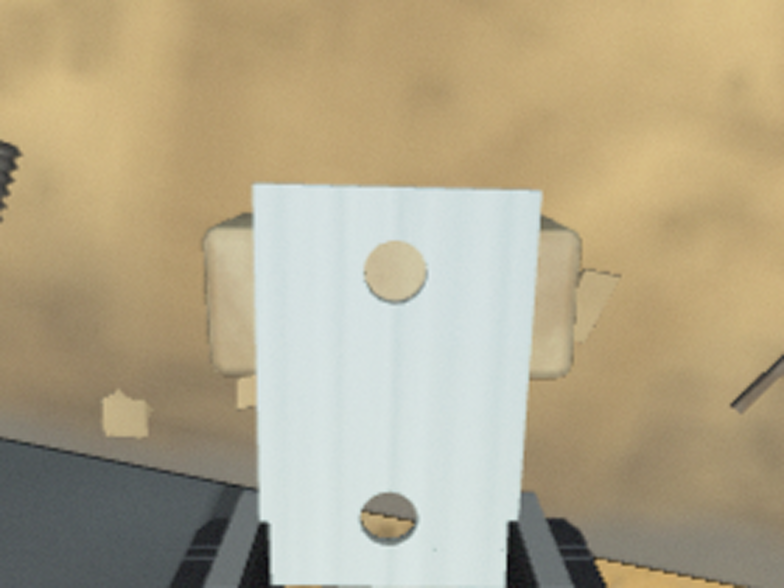

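Plate is over the block, both block ends are showing (crop cols 205–580, rows 230–378), and the orientation matches. Compute the correction.

```bash
python3 - <<'E'
from h import *
w=env.grab_frame("wrist")
q=[at_z(w,(x/2.8+180,y/2.8+60),38)[:2] for x,y in((207,230),(218,375),(580,235),(573,378))]
q=np.array(q); print(q.round(1)); c=q.mean(0); d=(q[2]+q[3]-q[0]-q[1]); print("block",c.round(1),np.degrees(np.arctan2(d[1],d[0])))
s=env.state(); y=R.from_quat(s["ee_rot"]).as_matrix()[:2,1]; print("yaw",np.degrees(np.arctan2(y[1],y[0])),s["tcp_pos"])
M=R.from_quat(s["ee_rot"]); pl=plate(w,(200,60,240,300),79,170)[0]; print(pl); print("shift", M.inv().apply(np.r_[c-pl,0])-[6,0,0])
E
```

```text
[[ 451.9 -178.8]
 [ 422.1 -185.7]
 [ 467.1 -252.9]
 [ 437.7 -259.9]]
block [ 444.7 -219.3] -78.28844643002485
yaw -77.675381836867 [ 407.8219027  -226.21635599   61.95713041]
[ 437.6 -219.8]
shift [1.05329735 1.03523893 0.01651084]
```

```bash
python3 -m creep '[{"tx":1,"ty":1,"tz":12,"turn":0.5},{"tx":1,"ty":1,"tz":24,"turn":0.5},{"tx":1,"ty":1,"tz":32,"turn":0.5},{"tx":1,"ty":1,"tz":36,"turn":0.5},{"tx":1,"ty":1,"tz":37,"turn":0.5},{"tx":1,"ty":1,"tz":37,"turn":0.5}]'
python3 -m creep '[{"tx":0,"ty":0,"tz":0.7,"turn":0},{"tx":0,"ty":0,"tz":1.5,"turn":0},{"tx":0,"ty":0,"tz":1.5,"turn":0}]'
```

```text
time: 15.53
tcp_pos: [408.1, -227.0, 24.0]
ee_rot: [0.995, 0.103, 0.0, 0.0]
contact_force: [-0.1, 0.3, -0.5]
gripper_width: 0.479
time: 15.78
tcp_pos: [408.1, -227.0, 22.7]
ee_rot: [0.995, 0.103, 0.0, 0.0]
contact_force: [0.1, -0.2, 3.0]
gripper_width: 0.477
```

```bash
python3 -m creep '[{"tx":0,"ty":0,"tz":0.3,"turn":0},{"tx":0,"ty":0,"tz":0.3,"turn":0},{"tx":0,"ty":0,"tz":0.3,"turn":0},{"tx":0,"ty":0,"tz":0,"turn":0},{"tx":0,"ty":0,"tz":0,"turn":0}]' 0.75
python3 -m creep '[{"tx":0,"ty":0,"tz":-10,"turn":0},{"tx":0,"ty":0,"tz":-30,"turn":0},{"tx":0,"ty":0,"tz":-60,"turn":0},{"tx":0,"ty":0,"tz":-90,"turn":0},{"tx":0,"ty":0,"tz":-110,"turn":0},{"tx":0,"ty":0,"tz":-110,"turn":0},{"tx":0,"ty":0,"tz":-110,"turn":0}]'
python3 - <<'E'
from h import *
w=env.grab_frame("wrist"); s=env.state(); print(s["tcp_pos"],s["gripper_width"]); save(w,"w8.png",(120,60,400,300),2)
print(plate(w,(200,60,240,240),41,170))
E
```

```text
time: 16.2
tcp_pos: [408.0, -227.0, 22.3]
ee_rot: [0.995, 0.103, 0.0, 0.0]
contact_force: [0.1, 0.4, 0.3]
gripper_width: 0.748
time: 16.78
tcp_pos: [408.6, -227.4, 133.9]
ee_rot: [0.995, 0.102, 0.001, 0.001]
contact_force: [0.2, -0.3, 0.7]
gripper_width: 0.747
[ 407.80941791 -226.95939248  132.81574185] 0.7474666783466126
(array([ 437.9, -221.2]), array([68.4, 44.6]), [[400.29998779296875, -205.3000030517578], [408.20001220703125, -249.3000030517578], [475.5, -237.10000610351562], [467.5, -193.1999969482422]])
```

```bash
python3 - <<'E'
from h import *
s=env.state(); y=R.from_quat(s["ee_rot"]).as_matrix()[:2,1]; print(s["tcp_pos"],"yaw",np.degrees(np.arctan2(y[1],y[0])),toolrel((437.9,-221.2,133)))
E
```

```text
[ 407.80941791 -226.95939248  132.81574185] yaw -78.2247301429289 [30.6328013   0.50260687 -0.16295319]
```

```bash
python3 -m creep '[{"tx":10,"ty":0.5,"tz":0,"turn":-7},{"tx":20,"ty":0.5,"tz":0,"turn":-14},{"tx":28,"ty":0.5,"tz":0,"turn":-21},{"tx":30.6,"ty":0.5,"tz":0,"turn":-28},{"tx":30.6,"ty":0.5,"tz":0,"turn":-35},{"tx":30.6,"ty":0.5,"tz":0,"turn":-42},{"tx":30.6,"ty":0.5,"tz":0,"turn":-49},{"tx":30.6,"ty":0.5,"tz":0,"turn":-56},{"tx":30.6,"ty":0.5,"tz":0,"turn":-63},{"tx":30.6,"ty":0.5,"tz":0,"turn":-70},{"tx":30.6,"ty":0.5,"tz":0,"turn":-77},{"tx":30.6,"ty":0.5,"tz":0,"turn":-84}]' 1
python3 -m creep '[{"tx":0,"ty":0,"tz":5,"turn":-4},{"tx":0,"ty":0,"tz":20,"turn":-4.4},{"tx":0,"ty":0,"tz":30,"turn":-4.4},{"tx":0,"ty":0,"tz":30,"turn":-4.4},{"tx":0,"ty":0,"tz":30,"turn":-4.4}]'
python3 - <<'E'
from h import *
w=env.grab_frame("wrist"); s=env.state(); y=R.from_quat(s["ee_rot"]).as_matrix()[:2,1]; print(s["tcp_pos"],"yaw",np.degrees(np.arctan2(y[1],y[0])),s["gripper_width"]); save(w,"w9.png",(120,60,400,300),2)
print(plate(w,(200,60,240,240),41,170)); print(proj(w,(437.9,-221.2,41)))
d=env.grab_frame("side"); t=env.grab_frame("top")
save(d,"d9.png",(220,250,120,90),5)
E
```

```text
time: 17.83
tcp_pos: [436.8, -220.7, 130.8]
ee_rot: [0.668, 0.744, -0.0, -0.002]
contact_force: [0.7, 0.1, -0.2]
gripper_width: 1.002
time: 18.25
tcp_pos: [436.9, -220.6, 101.0]
ee_rot: [0.642, 0.767, -0.0, -0.002]
contact_force: [0.2, -0.2, 0.7]
gripper_width: 1.003
[ 437.54109377 -220.82509397  101.70268246] yaw 10.188880055957284 0.9977147621029346
(array([ 438.1, -221.4]), array([68. , 43.5]), [[400.70001220703125, -206.10000610351562], [408.5, -248.8000030517578], [475.3999938964844, -236.6999969482422], [467.70001220703125, -193.89999389648438]])
[np.float64(322.36700399712396), np.float64(213.020124265184)]
```

View pics/w9.png

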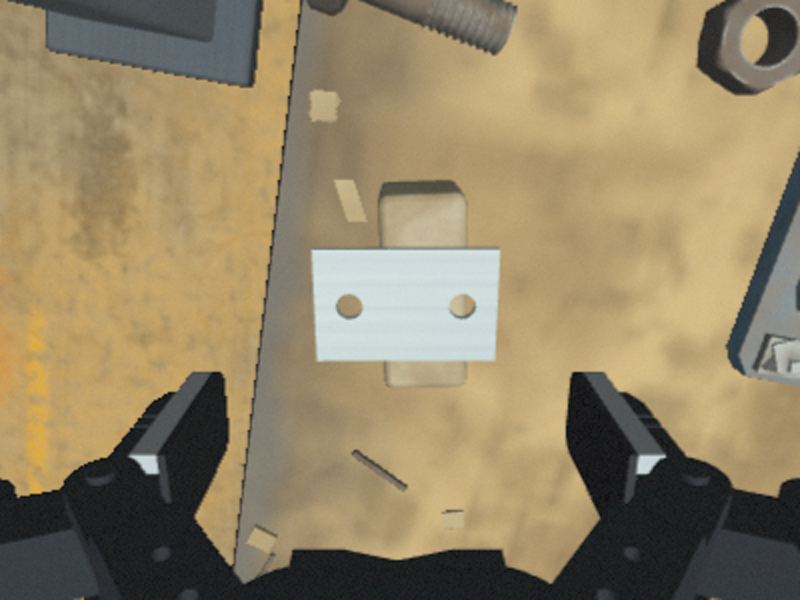

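The plate lies flat on the block, with 18 mm standing out either side and the fingers symmetric about it. Descend and grip by the ends (11 pictures viewed).

```bash
python3 -m creep '[{"tx":-0.6,"ty":0.5,"tz":25,"turn":0},{"tx":-0.6,"ty":0.5,"tz":50,"turn":0},{"tx":-0.6,"ty":0.5,"tz":70,"turn":0},{"tx":-0.6,"ty":0.5,"tz":80,"turn":0},{"tx":-0.6,"ty":0.5,"tz":83.5,"turn":0},{"tx":-0.6,"ty":0.5,"tz":83.5,"turn":0},{"tx":-0.6,"ty":0.5,"tz":83.5,"turn":0}]'
python3 -m creep '[{"tx":0,"ty":0,"tz":0,"turn":0},{"tx":0,"ty":0,"tz":0,"turn":0},{"tx":0,"ty":0,"tz":0,"turn":0},{"tx":0,"ty":0,"tz":0,"turn":0},{"tx":0,"ty":0,"tz":0,"turn":0},{"tx":0,"ty":0,"tz":0,"turn":0},{"tx":0,"ty":0,"tz":0,"turn":0}]' 0.6
```

```text
time: 18.98
tcp_pos: [439.2, -221.8, 19.5]
ee_rot: [0.641, 0.767, 0.0, 0.001]
contact_force: [0.6, -0.3, -0.0]
gripper_width: 1.003
time: 19.57
tcp_pos: [439.5, -222.1, 20.4]
ee_rot: [0.642, 0.767, 0.0, 0.001]
contact_force: [-0.6, 0.9, 8.4]
gripper_width: 0.767
```

```bash
python3 -m creep '[{"tx":0,"ty":0,"tz":-3,"turn":0},{"tx":0,"ty":0,"tz":-12,"turn":0},{"tx":0,"ty":0,"tz":-32,"turn":0},{"tx":0,"ty":0,"tz":-60,"turn":0},{"tx":0,"ty":0,"tz":-90,"turn":0},{"tx":0,"ty":0,"tz":-118,"turn":0},{"tx":0,"ty":0,"tz":-135,"turn":0},{"tx":0,"ty":0,"tz":-140,"turn":0},{"tx":0,"ty":0,"tz":-140,"turn":0}]'
python3 -m creep '[{"tx":8,"ty":2,"tz":0,"turn":2},{"tx":25,"ty":6,"tz":0,"turn":4},{"tx":50,"ty":12,"tz":0,"turn":7},{"tx":80,"ty":20,"tz":0,"turn":10},{"tx":110,"ty":27,"tz":0,"turn":13},{"tx":138,"ty":34,"tz":0,"turn":15},{"tx":157,"ty":38,"tz":0,"turn":15},{"tx":167,"ty":41,"tz":0,"turn":15},{"tx":167,"ty":41,"tz":0,"turn":15},{"tx":167,"ty":41,"tz":0,"turn":15},{"tx":167,"ty":41,"tz":0,"turn":15}]'
python3 - <<'E'
from h import *
w=env.grab_frame("wrist"); s=env.state(); y=R.from_quat(s["ee_rot"]).as_matrix()[:2,1]; print(s["tcp_pos"],"yaw",np.degrees(np.arctan2(y[1],y[0])),s["gripper_width"])
z={"vise_seat":44,"vise":0,"vise_pivot":61,"vise_handle":92,"vise_jaw":0,"wear_block":0,"plate":178}
for k in z: print(k,[(np.round(a["location"]),round(a["score"],2),at_z(w,a["location"],z[k])[:2].round(1)) for a in env.landmark_of(w,k)])
print(plate(w,(180,100,280,250),181,170)[:2],[proj(w,(450,y,z)) for y,z in((22,44),(48,56),(-8,56),(90,8))])
save(w,"w10.png",(160,0,320,240),2.5)
t=env.grab_frame("top"); save(t,"t10.png")
for k in z: print(k,[(np.round(a["location"]),round(a["score"],2),at_z(t,a["location"],z[k])[:2].round(1)) for a in env.landmark_of(t,k)])
E
```

```text
time: 20.32
tcp_pos: [439.2, -222.3, 160.5]
ee_rot: [0.642, 0.767, 0.0, 0.002]
contact_force: [-0.1, -0.2, -1.0]
gripper_width: 0.773
time: 21.23
tcp_pos: [448.9, -51.7, 158.2]
ee_rot: [0.737, 0.676, -0.001, -0.0]
contact_force: [0.9, -0.2, -0.4]
gripper_width: 0.767
[448.98189235 -51.92499101 158.32987796] yaw -4.984374361973477 0.7712125070377912
vise_seat [(array([316., 105.]), 0.8, array([451.3,  23.9])), (array([328., 306.]), 0.36, array([ 446. , -177.6]))]
vise [(array([314., 102.]), 0.72, array([448.8,  27.4]))]
vise_pivot [(array([314., 184.]), 0.71, array([443.9, -40.6]))]
vise_handle [(array([284., 252.]), 0.68, array([416.4, -86. ]))]
vise_jaw []
wear_block [(array([329., 306.]), 0.74, array([ 446.5, -210.9])), (array([470.,  43.]), 0.3, array([599.2,  66.5]))]
plate [(array([314., 266.]), 0.94, array([445.2, -50.1]))]
(array([447.1, -49.4]), array([43.1, 66.7])) [[np.float64(314.6185599655874), np.float64(107.40901140402605)], [np.float64(311.4272765133547), np.float64(72.75674182034048)], [np.float64(317.6411138165004), np.float64(144.7587565640104)], [np.float64(308.35843002080986), np.float64(28.41734881150657)]]
vise_seat []
vise [(array([352., 235.]), 0.64, array([464.4,  18.1]))]
vise_pivot [(array([370., 236.]), 0.8, array([456.5, -46.8])), (array([231., 233.]), 0.55, array([469.8, 501.5]))]
vise_handle []
vise_jaw []
wear_block [(array([356., 142.]), 0.74, array([854. ,  -2.2])), (array([412., 240.]), 0.51, array([ 443.4, -226.3])), (array([232., 232.]), 0.38, array([476.2, 509.3]))]
plate [(array([351., 235.]), 0.66, array([452.2,  35. ])), (array([363., 237.]), 0.62, array([444.8,  -8.7]))]
```

```bash
python3 - <<'E'
from h import *
w=env.grab_frame("wrist"); im=w["img"]
c=im[20:215,240:400].astype(int); 
blue=((c[:,:,2]-c[:,:,0]>40)).astype(np.uint8); print("blue bbox rows/cols",np.where(blue.any(1))[0][[0,-1]]+20,np.where(blue.any(0))[0][[0,-1]]+240)
m=((c.min(2)>130)&(c.max(2)-c.min(2)<35)).astype(np.uint8)
n,l,s,ce=cv2.connectedComponentsWithStats(m)
for k in range(1,n):
    if s[k,4]>25:
        ys,xs=np.where(l==k); r=cv2.minAreaRect(np.column_stack([xs+240,ys+20]).astype(np.float32)); b=cv2.boxPoints(r)
        print(s[k,4],(s[k,:4]+[240,20,0,0]).tolist(),[at_z(w,p,56)[:2].round(1).tolist() for p in b])
for x in(300,316,332): print(x,[(r,im[r,x].tolist()) for r in range(52,152,3)])
E
```

```text
blue bbox rows/cols [ 26 196] [266 364]
43 [283, 67, 38, 4] [[428.4, 53.7], [428.8, 55.8], [457.3, 51.3], [457.0, 49.1]]
26 [325, 69, 21, 3] [[461.3, 51.7], [476.8, 50.4], [476.7, 48.9], [461.2, 50.2]]
300 [284, 140, 59, 6] [[422.5, -4.1], [423.0, -0.0], [471.2, -4.1], [471.0, -8.2]]
43 [309, 167, 8, 6] [[441.6, -24.5], [447.6, -25.0], [447.2, -29.4], [441.2, -28.9]]
229 [293, 194, 19, 21] [[423.3, -66.1], [435.4, -46.1], [443.4, -51.2], [431.4, -71.5]]
300 [(52, [60, 116, 194]), (55, [61, 115, 193]), (58, [58, 115, 192]), (61, [62, 116, 194]), (64, [56, 112, 193]), (67, [58, 109, 178]), (70, [215, 225, 225]), (73, [60, 114, 194]), (76, [58, 113, 193]), (79, [61, 114, 195]), (82, [61, 116, 196]), (85, [62, 118, 196]), (88, [61, 115, 196]), (91, [57, 113, 191]), (94, [63, 115, 196]), (97, [60, 116, 193]), (100, [62, 115, 196]), (103, [58, 114, 195]), (106, [60, 115, 193]), (109, [60, 114, 194]), (112, [59, 114, 194]), (115, [62, 117, 197]), (118, [56, 114, 192]), (121, [61, 114, 195]), (124, [59, 113, 193]), (127, [62, 118, 196]), (130, [59, 113, 194]), (133, [60, 113, 192]), (136, [6
[... 979 characters left out ...]
1, [61, 113, 188]), (64, [58, 112, 189]), (67, [58, 111, 186]), (70, [149, 173, 195]), (73, [59, 103, 167]), (76, [60, 115, 192]), (79, [62, 116, 195]), (82, [61, 115, 195]), (85, [59, 114, 192]), (88, [63, 117, 196]), (91, [63, 115, 196]), (94, [62, 116, 196]), (97, [60, 115, 194]), (100, [61, 112, 192]), (103, [59, 112, 193]), (106, [61, 113, 193]), (109, [59, 113, 192]), (112, [62, 115, 194]), (115, [63, 115, 195]), (118, [59, 114, 195]), (121, [56, 113, 194]), (124, [60, 115, 194]), (127, [54, 111, 190]), (130, [61, 114, 193]), (133, [60, 116, 195]), (136, [59, 116, 195]), (139, [70, 115, 184]), (142, [223, 234, 233]), (145, [218, 229, 231]), (148, [55, 107, 183]), (151, [59, 112, 190])]
```

```bash
python3 -m creep '[{"tx":8,"ty":0,"tz":0,"turn":0},{"tx":22,"ty":-1,"tz":0,"turn":0},{"tx":42,"ty":-2,"tz":0,"turn":0},{"tx":60,"ty":-3,"tz":15,"turn":0},{"tx":71,"ty":-3.4,"tz":40,"turn":0},{"tx":75.2,"ty":-3.4,"tz":65,"turn":0},{"tx":75.2,"ty":-3.4,"tz":88,"turn":0},{"tx":75.2,"ty":-3.4,"tz":100,"turn":0},{"tx":75.2,"ty":-3.4,"tz":103,"turn":0},{"tx":75.2,"ty":-3.4,"tz":103,"turn":0},{"tx":75.2,"ty":-3.4,"tz":103,"turn":0}]'
python3 - <<'E'
from h import *
for i in range(3): w=env.grab_frame("wrist")
s=env.state(); y=R.from_quat(s["ee_rot"]).as_matrix()[:2,1]; print(s["tcp_pos"],"yaw",np.degrees(np.arctan2(y[1],y[0])),s["gripper_width"])
im=w["img"].astype(int); b=(200,60,240,300); print(plate(w,b,s["tcp_pos"][2]+20.4,170)); print(np.array(w["cam_to_world"])[:3,3].round(1))
c=im[60:400,220:420]; m=((c.min(2)>130)&(c.max(2)-c.min(2)<35)).astype(np.uint8)
n,l,st,ce=cv2.connectedComponentsWithStats(m)
for k in range(1,n):
    if st[k,4]>25:
        ys,xs=np.where(l==k); r=cv2.minAreaRect(np.column_stack([xs+220,ys+60]).astype(np.float32)); bb=cv2.boxPoints(r)
        print(st[k,4],(st[k,:4]+[220,60,0,0]).tolist(),[at_z(w,p,56)[:2].round(1).tolist() for p in bb])
save(w,"w11.png")
E
```

```text
time: 23.0
tcp_pos: [452.7, 25.6, 56.2]
ee_rot: [0.736, 0.677, 0.0, 0.0]
contact_force: [0.1, -0.7, -0.6]
gripper_width: 0.766
[453.07897858  25.18618406  56.70193051] yaw -4.84673122880437 0.764772566490844
(array([451. ,  26.2]), array([44. , 68.2]), [[415.20001220703125, 7.199999809265137], [483.1000061035156, 1.399999976158142], [486.79998779296875, 45.29999923706055], [418.8999938964844, 51.0]])
[457.   99.  198.8]
32 [305, 202, 32, 1] [[462.6, 51.4], [462.6, 51.4], [446.5, 52.7], [446.5, 52.7]]
11099 [243, 225, 151, 84] [[404.1, -9.0], [412.5, 42.7], [491.9, 36.0], [491.4, -16.5]]
71 [220, 277, 12, 9] [[393.6, 7.5], [394.5, 12.6], [400.7, 12.1], [399.8, 6.9]]
77 [406, 277, 14, 9] [[498.9, 3.6], [506.2, 3.0], [506.3, -2.2], [498.9, -1.6]]
104 [309, 324, 12, 9] [[441.5, -23.5], [448.0, -24.1], [447.5, -29.9], [440.9, -29.3]]
```

```bash
python3 -m creep '[{"tx":-1.8,"ty":-0.7,"tz":3,"turn":0},{"tx":-1.8,"ty":-0.7,"tz":10,"turn":0},{"tx":-1.8,"ty":-0.7,"tz":18,"turn":0},{"tx":-1.8,"ty":-0.7,"tz":24,"turn":0},{"tx":-1.8,"ty":-0.7,"tz":28,"turn":0},{"tx":-1.8,"ty":-0.7,"tz":28.5,"turn":0},{"tx":-1.8,"ty":-0.7,"tz":28.5,"turn":0}]'
python3 -m creep '[{"tx":0,"ty":0,"tz":0.7,"turn":0},{"tx":0,"ty":0,"tz":1.4,"turn":0},{"tx":0,"ty":0,"tz":1.4,"turn":0}]'
```

```text
time: 23.73
tcp_pos: [451.2, 23.5, 26.8]
ee_rot: [0.736, 0.677, -0.0, -0.0]
contact_force: [0.1, 0.7, -1.1]
gripper_width: 0.768
time: 23.98
tcp_pos: [451.5, 23.5, 26.3]
ee_rot: [0.736, 0.677, 0.0, 0.0]
contact_force: [-1.2, 0.5, 3.3]
gripper_width: 0.765
```

```bash
python3 -m creep '[{"tx":0,"ty":0,"tz":0.3,"turn":0},{"tx":0,"ty":0,"tz":0.3,"turn":0},{"tx":0,"ty":0,"tz":0.3,"turn":0},{"tx":0,"ty":0,"tz":0,"turn":0},{"tx":0,"ty":0,"tz":0,"turn":0}]' 1
python3 -m creep '[{"tx":0,"ty":0,"tz":-10,"turn":0},{"tx":0,"ty":0,"tz":-30,"turn":0},{"tx":0,"ty":0,"tz":-60,"turn":0},{"tx":0,"ty":0,"tz":-90,"turn":0},{"tx":0,"ty":0,"tz":-120,"turn":0},{"tx":0,"ty":0,"tz":-140,"turn":0},{"tx":0,"ty":0,"tz":-140,"turn":0},{"tx":0,"ty":0,"tz":-140,"turn":0}]'
python3 - <<'E'
from h import *
w=env.grab_frame("wrist"); s=env.state(); y=R.from_quat(s["ee_rot"]).as_matrix()[:2,1]; print(s["tcp_pos"],"yaw",np.degrees(np.arctan2(y[1],y[0])),s["gripper_width"])
print(plate(w,(220,60,240,300),47,170)); 
z={"vise_seat":44,"vise_pivot":61,"vise_handle":92,"plate":44}
for k in z: print(k,[(np.round(a["location"]),round(a["score"],2),at_z(w,a["location"],z[k])[:2].round(1)) for a in env.landmark_of(w,k)])
save(w,"w12.png",(200,80,240,240),2.5)
E
```

```text
time: 24.4
tcp_pos: [451.6, 23.4, 25.9]
ee_rot: [0.736, 0.677, 0.0, 0.0]
contact_force: [0.1, 0.7, -0.1]
gripper_width: 0.996
time: 25.07
tcp_pos: [451.9, 23.1, 166.7]
ee_rot: [0.736, 0.676, 0.001, 0.001]
contact_force: [0.1, 0.3, -1.4]
gripper_width: 0.999
[451.36277424  23.0208752  165.80155827] yaw -4.84722611718523 1.0016199699002535
(array([449.7,  24.2]), array([42.8, 67.4]), [[414.29998779296875, 5.699999809265137], [481.3999938964844, 0.0], [485.1000061035156, 42.70000076293945], [417.8999938964844, 48.400001525878906]])
vise_seat []
vise_pivot [(array([316., 255.]), 0.65, array([442.4, -37.6]))]
vise_handle [(array([287., 322.]), 0.6, array([412.7, -86. ])), (array([459., 124.]), 0.44, array([557.4,  76.4]))]
plate [(array([317., 188.]), 0.86, array([449.4,  24.3]))]
```

```bash
python3 -m creep '[{"tx":-20,"ty":-3,"tz":0,"turn":5},{"tx":-50,"ty":-8,"tz":0,"turn":10},{"tx":-85,"ty":-14,"tz":0,"turn":15},{"tx":-108,"ty":-18,"tz":0,"turn":20},{"tx":-116.6,"ty":-20,"tz":0,"turn":20},{"tx":-116.6,"ty":-20,"tz":0,"turn":20},{"tx":-116.6,"ty":-20,"tz":0,"turn":20},{"tx":-116.6,"ty":-20,"tz":0,"turn":20},{"tx":-116.6,"ty":-20,"tz":0,"turn":20}]' 0.4
python3 - <<'E'
from h import *
w=env.grab_frame("wrist"); s=env.state(); y=R.from_quat(s["ee_rot"]).as_matrix()[:2,1]; print(s["tcp_pos"],"yaw",np.degrees(np.arctan2(y[1],y[0])),s["gripper_width"])
d=env.grab_frame("side")
for f in(w,d):
    c=f["img"].astype(int); m=((c[:,:,0]>150)&(c[:,:,1]<70)&(c[:,:,2]<70)).astype(np.uint8); n,l,st,ce=cv2.connectedComponentsWithStats(m); k=1+st[1:,4].argmax(); print(st[k],ce[k],at_z(f,ce[k],92).round(1),at_z(f,ce[k],111).round(1))
print(np.array(w["cam_to_world"])[:3,3].round(), "proj tip mid at grip h",proj(w,(416.3,-88.5,111)),proj(w,(416.3,-88.5,73)))
print([(np.round(a["location"]),round(a["score"],2),at_z(w,a["location"],92)[:2].round(1)) for a in env.landmark_of(w,"vise_handle")])
save(w,"w13.png",(160,100,400,300),2)
E
```

```text
time: 26.07
tcp_pos: [422.5, -89.4, 165.9]
ee_rot: [0.842, 0.54, 0.0, -0.0]
contact_force: [0.1, 0.4, -1.5]
gripper_width: 0.402
[422.41205874 -89.56370303 165.89003724] yaw -24.628403805858017 0.4009553140833088
[300 205  21  19 254] [309.62598425 215.0511811 ] [411.  -93.9  92. ] [414.5 -87.6 111. ]
[253 255   5  11  31] [255.09677419 259.61290323] [416.  -89.7  92. ] [ 418.  -107.5  111. ]
[451. -22. 308.] proj tip mid at grip h [np.float64(312.3619514611678), np.float64(215.21256307175122)] [np.float64(313.22177250537493), np.float64(199.33940430397084)]
[(array([308., 204.]), 0.7, array([414., -85.])), (array([380., 264.]), 0.46, array([ 446.6, -158. ]))]
```

```bash
python3 -m creep '[{"tx":0,"ty":-2,"tz":15,"turn":0},{"tx":0,"ty":-2,"tz":30,"turn":0},{"tx":0,"ty":-2,"tz":45,"turn":0},{"tx":0,"ty":-2,"tz":60,"turn":0},{"tx":0,"ty":-2,"tz":72,"turn":0},{"tx":0,"ty":-2,"tz":81,"turn":0},{"tx":0,"ty":-2,"tz":85,"turn":0},{"tx":0,"ty":-2,"tz":85,"turn":0},{"tx":0,"ty":-2,"tz":85,"turn":0}]'
python3 - <<'E'
from h import *
s=env.state(); M=R.from_quat(s["ee_rot"]); y=M.as_matrix()[:2,1]; a0=np.degrees(np.arctan2(y[1],y[0])); print(s["tcp_pos"],a0)
V=85.0; piv=np.array([444.3,-41.0])
for L in np.arange(0.1,0.86,0.05):
    a=np.radians(150+V)+L; g=piv+56*np.array([np.cos(a),np.sin(a)]); t=np.array([-np.sin(a),np.cos(a)]); yaw=np.degrees(np.arctan2(t[1],t[0]))
    C=g+10.9*t; d=M.inv().apply(np.r_[C-s["tcp_pos"][:2],0]); print(round(L,2),g.round(1),"tx %.1f ty %.1f turn %.1f"%(d[0],d[1],a0-yaw))
E
```

```text
time: 26.97
tcp_pos: [420.2, -90.1, 81.0]
ee_rot: [0.842, 0.539, 0.0, 0.0]
contact_force: [0.2, -0.3, -0.5]
gripper_width: 0.401
[420.18768635 -90.07375199  81.01608787] -24.791178069787627
0.1 [416.9 -89.9] tx -2.0 ty 7.8 turn 4.5
0.15 [419.4 -91.2] tx -1.6 ty 10.6 turn 1.6
0.2 [421.9 -92.3] tx -1.1 ty 13.4 turn -1.3
0.25 [424.5 -93.4] tx -0.4 ty 16.2 turn -4.1
0.3 [427.2 -94.3] tx 0.4 ty 18.9 turn -7.0
0.35 [429.9 -95.1] tx 1.4 ty 21.6 turn -9.8
0.4 [432.6 -95.8] tx 2.4 ty 24.3 turn -12.7
0.45 [435.3 -96.3] tx 3.6 ty 26.8 turn -15.6
0.5 [438.1 -96.7] tx 5.0 ty 29.4 turn -18.4
0.55 [440.9 -96.9] tx 6.4 ty 31.8 turn -21.3
0.6 [443.7 -97. ] tx 8.0 ty 34.2 turn -24.2
0.65 [446.5 -97. ] tx 9.7 ty 36.5 turn -27.0
0.7 [449.3 -96.8] tx 11.5 ty 38.7 turn -29.9
0.75 [452.1 -96.5] tx 13.5 ty 40.8 turn -32.8
0.8 [454.8 -96. ] tx 15.5 ty 42.8 turn -35.6
0.85 [457.6 -95.4] tx 17.6 ty 44.7 turn -38.5
```

```bash
python3 -m creep '[{"tx":-1,"ty":4,"tz":0,"turn":2},{"tx":-1.6,"ty":8,"tz":0,"turn":1.6},{"tx":-1.6,"ty":10.6,"tz":0,"turn":1.6},{"tx":-1.1,"ty":13.4,"tz":0,"turn":-1.3},{"tx":-0.4,"ty":16.2,"tz":0,"turn":-4.1},{"tx":0.4,"ty":18.9,"tz":0,"turn":-7},{"tx":1.4,"ty":21.6,"tz":0,"turn":-9.8},{"tx":2.4,"ty":24.3,"tz":0,"turn":-12.7},{"tx":3.6,"ty":26.8,"tz":0,"turn":-15.6},{"tx":5,"ty":29.4,"tz":0,"turn":-18.4},{"tx":5,"ty":29.4,"tz":0,"turn":-18.4}]'
python3 - <<'E'
from h import *
s=env.state(); M=R.from_quat(s["ee_rot"]); y=M.as_matrix()[:2,1]; a0=np.degrees(np.arctan2(y[1],y[0])); print(s["tcp_pos"],a0,s["contact_force"])
w=env.grab_frame("wrist")
try: print(plate(w,(200,0,260,250),47,170))
except Exception as e: print(e)
V=85.0; piv=np.array([444.3,-41.0])
for L in np.arange(0.5,0.96,0.05):
    a=np.radians(150+V)+L; g=piv+56*np.array([np.cos(a),np.sin(a)]); t=np.array([-np.sin(a),np.cos(a)]); yaw=np.degrees(np.arctan2(t[1],t[0]))
    C=g+10.9*t; d=M.inv().apply(np.r_[C-s["tcp_pos"][:2],0]); print(round(L,2),g.round(1),"tx %.1f ty %.1f turn %.1f"%(d[0],d[1],a0-yaw))
E
```

```text
time: 27.88
tcp_pos: [448.4, -98.6, 81.1]
ee_rot: [0.746, 0.666, -0.001, -0.0]
contact_force: [-1.3, -0.3, 1.6]
gripper_width: 0.399
[448.37324855 -98.55742115  81.09350778] -6.405697724773463 [-1.32287206 -0.31470902  1.63884952]
(array([449.1,  16.2]), array([27.4, 67.7]), [[414.0, 6.400000095367432], [481.29998779296875, -1.2000000476837158], [484.29998779296875, 26.100000381469727], [417.0, 33.599998474121094]])
0.5 [438.1 -96.7] tx 0.8 ty 0.5 turn -0.1
0.55 [440.9 -96.9] tx 1.4 ty 3.3 turn -2.9
0.6 [443.7 -97. ] tx 2.1 ty 6.0 turn -5.8
0.65 [446.5 -97. ] tx 3.0 ty 8.7 turn -8.6
0.7 [449.3 -96.8] tx 4.0 ty 11.4 turn -11.5
0.75 [452.1 -96.5] tx 5.2 ty 14.0 turn -14.4
0.8 [454.8 -96. ] tx 6.5 ty 16.5 turn -17.2
0.85 [457.6 -95.4] tx 7.9 ty 19.0 turn -20.1
0.9 [460.3 -94.7] tx 9.4 ty 21.4 turn -23.0
0.95 [462.9 -93.8] tx 11.1 ty 23.7 turn -25.8
```

```bash
python3 -m creep '[{"tx":1.1,"ty":2,"tz":0,"turn":-1.5},{"tx":1.4,"ty":3.3,"tz":0,"turn":-2.9},{"tx":1.8,"ty":4.6,"tz":0,"turn":-4.3},{"tx":2.1,"ty":6,"tz":0,"turn":-5.8},{"tx":2.5,"ty":7.3,"tz":0,"turn":-7.2},{"tx":3,"ty":8.7,"tz":0,"turn":-8.6},{"tx":3,"ty":8.7,"tz":0,"turn":-8.6}]'
python3 - <<'E'
from h import *
w=env.grab_frame("wrist"); s=env.state(); print(s["tcp_pos"],s["contact_force"])
c=w["img"].astype(int); m=((c[:,:,0]>150)&(c[:,:,1]<70)&(c[:,:,2]<70)).astype(np.uint8); n,l,st,ce=cv2.connectedComponentsWithStats(m); k=1+st[1:,4].argmax(); print(st[k],ce[k],at_z(w,ce[k],111).round(1))
E
```

```text
time: 28.52
tcp_pos: [456.8, -96.7, 80.7]
ee_rot: [0.693, 0.721, -0.001, -0.001]
contact_force: [-3.7, -3.0, 2.5]
gripper_width: 0.404
[456.75352455 -96.68555245  80.68895583] [-4.98619051 -3.61434861  2.47035063]
[281 261  34  31 676] [297.44674556 276.8964497 ] [445.6 -94.6 111. ]
```

```bash
python3 -m creep '[{"tx":0.4,"ty":1.3,"tz":0,"turn":-1},{"tx":0.8,"ty":2.6,"tz":0,"turn":-2},{"tx":0.8,"ty":2.6,"tz":0,"turn":-2},{"tx":0.8,"ty":2.6,"tz":0,"turn":-2}]'
```

```text
time: 28.9
tcp_pos: [457.1, -96.2, 80.6]
ee_rot: [0.681, 0.733, -0.003, -0.002]
contact_force: [-6.8, -3.2, 5.7]
gripper_width: 0.398
```

```bash
python3 -m creep '[{"tx":0.3,"ty":0.7,"tz":0,"turn":0},{"tx":0.5,"ty":1.3,"tz":0,"turn":0},{"tx":0.5,"ty":1.3,"tz":0,"turn":0},{"tx":0.5,"ty":1.3,"tz":0,"turn":0}]'
```

```text
time: 29.23
tcp_pos: [457.1, -96.2, 80.5]
ee_rot: [0.681, 0.732, -0.004, -0.002]
contact_force: [-8.8, -3.7, 7.4]
gripper_width: 0.398
```

```bash
python3 -m creep '[{"tx":0,"ty":1,"tz":0,"turn":0},{"tx":0,"ty":2,"tz":0,"turn":0},{"tx":0,"ty":3,"tz":0,"turn":0},{"tx":0,"ty":3,"tz":0,"turn":0},{"tx":0,"ty":3,"tz":0,"turn":0}]'
```

```text
time: 29.65
tcp_pos: [457.6, -96.3, 80.2]
ee_rot: [0.681, 0.732, -0.006, -0.003]
contact_force: [-11.4, -4.0, 9.9]
gripper_width: 0.401
```

```bash
python3 -m creep '[{"tx":0,"ty":-4,"tz":0,"turn":0},{"tx":0,"ty":-9,"tz":0,"turn":0},{"tx":-1,"ty":-14,"tz":0,"turn":0},{"tx":-1,"ty":-14,"tz":0,"turn":0},{"tx":-1,"ty":-14,"tz":0,"turn":0}]'
python3 -m creep '[{"tx":0,"ty":0,"tz":-10,"turn":0},{"tx":0,"ty":0,"tz":-30,"turn":0},{"tx":0,"ty":0,"tz":-60,"turn":0},{"tx":0,"ty":0,"tz":-90,"turn":0},{"tx":0,"ty":0,"tz":-100,"turn":0},{"tx":0,"ty":0,"tz":-100,"turn":0},{"tx":0,"ty":0,"tz":-100,"turn":0},{"tx":0,"ty":0,"tz":-100,"turn":0}]'
python3 - <<'E'
from h import *
w=env.grab_frame("wrist"); s=env.state(); print(s["tcp_pos"],s["contact_force"])
c=w["img"].astype(int); m=((c[:,:,0]>150)&(c[:,:,1]<70)&(c[:,:,2]<70)).astype(np.uint8); n,l,st,ce=cv2.connectedComponentsWithStats(m); k=1+st[1:,4].argmax(); g=at_z(w,ce[k],111)[:2]; v=g-[444.3,-41]; print("grip",g.round(1),"lever est",np.radians(np.degrees(np.arctan2(v[1],v[0]))%360-235))
print(plate(w,(200,0,240,200),47,170))
save(w,"w14.png",(200,20,280,260),2.3)
E
```

```text
time: 30.07
tcp_pos: [452.3, -95.7, 81.2]
ee_rot: [0.681, 0.733, 0.001, 0.001]
contact_force: [-0.1, -0.0, 0.4]
gripper_width: 0.399
time: 30.73
tcp_pos: [450.0, -96.4, 180.2]
ee_rot: [0.681, 0.732, -0.0, -0.001]
contact_force: [0.2, -0.1, -0.1]
gripper_width: 0.397
[449.71741157 -96.36490201 179.79375418] [-0.41465074  0.31682615 -0.13158805]
grip [444.9 -95.3] lever est 0.6210584641553268
(array([450.4,  27.9]), array([46.8, 67.5]), [[414.3999938964844, 8.100000381469727], [481.5, 1.100000023841858], [486.3999938964844, 47.599998474121094], [419.29998779296875, 54.70000076293945]])
```

View pics/w14.png

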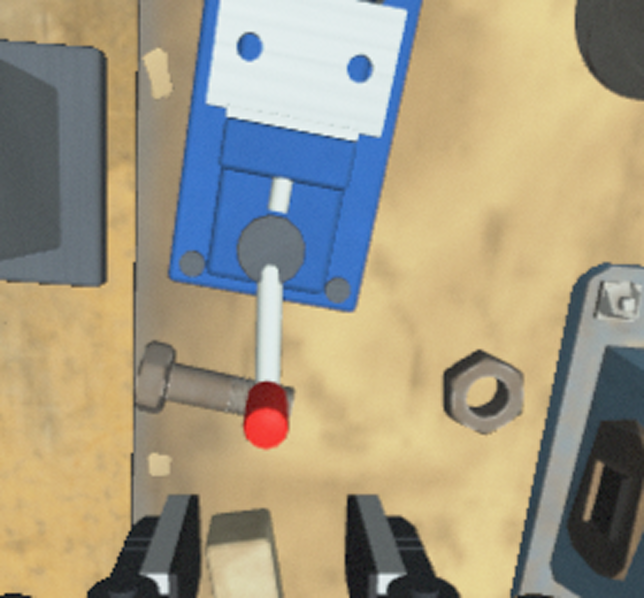

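The plate sits flush against the moving jaw (rows 105–138), ends out about equally (~21 px left, ~24 px right), and the handle has swung to about 0.62–0.66 rad. The robot is clear, so I hand in.

```bash
python3 -c "
from station import env
print(env.close_job()); s=env.state(); print(s['time'],s['contact_force'])"
```

```text
the job is handed in; nothing more can be done
None
the job is handed in; nothing more can be done
```

The plate is clamped flat in the blue vise and the job is handed in. It took about 31 s of the 72 s allowed, and no verdict was reported.

**What I did**
- I pushed the plate through the tray mouth, squaring it as it went, until it stuck out about 21 mm by camera. You asked for about 25 mm; the judged minimum is 18 mm.
- I pinched it by its long sides, laid it flat on the cream block, and took it again by its short ends.
- I laid it on the vise bed at (449.7, 24.2) mm, against my estimate of the vise seat at about (450, 25) mm, and let go.
- I pushed the handle round until it stalled. The last reading was about 11 N tangential (about 12 N sideways overall), with no further movement of the handle.

**Last checks**
- After backing off and lifting clear, the wrist force read about zero.
- In the last picture the plate lies against the moving jaw, square to it and with its ends out about equally. The bolt and the nut in that view showed no sign of having moved.

**Disagreements and gaps**
- The handle angle came out at 0.62 rad from the picture and about 0.65 rad from the arm's position; the expected value is about 0.67. Both are above the 0.45 rad limit.
- The last outline fit read the plate 3 mm too wide, probably because it merged with the bright jaw strip.
- The overhang read 20 to 24 mm depending on the camera.
- I did not measure the jaw force on the plate directly, and I did not recheck the position of the other bystanders at the end.

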